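# Pack up the instrument cassettes after a dental training session

## Robot

A 6-joint arm with a two-finger parallel gripper is mounted at the origin on the work surface. World frame = base frame: x ahead of the robot, y to its left, z up, the work surface at z = 0. Lengths are in m, angles in rad, forces in N, time in s.
With the tool pointing down it reaches from about 0.275 to 0.725 m from the base axis. Payload 5.6 kg.
Tool frame: the origin (TCP) lies midway between the tips of the shut fingers; the grasp point (between the pads) lies manip.grasp_offset behind it (manip.grasp_offset is the distance from the TCP to the grasp point, in m); x points along the fingers, z is the direction in which the jaws open and shut, and the axes are right-handed (so a half turn about x gives the same grasp; the last joint's range is limited). The gripper opens to 85 mm and grips with 20 to 120 N. Pads are 22 mm wide; open, the fingers measure 114 mm over their backs; the gripper's body (76 mm by 85 mm) begins 54 mm behind the grasp point. The pads swing forward as they close: fully open they stand 13 mm farther back than shut.
Start: joints at [1.401, 0.255, 0.108, 0, -1.424, -0.285], TCP at [0.242, 0.494, 0.231] pointing down, gripper open.
Joint ranges: [-2.95, 2.95], [-1.21, 1.97], [-1.09, 1.5], [-2.87, 1.71], [-2.94, -0.07], [-3.05, 3.05]. Speed limits (rad/s): [2.57, 2.57, 3.14, 3.14, 3.14, 3.14].

## Interface

Orientations are given as a unit quaternion [x, y, z, w].
In Python, from bench import manip, viewer gives the robot as it stands.
- The arm moves only by the tool step_arm, never from a script. Its argument "moves" is a list that holds one entry, the list of rows, each a list of 7 numbers: the shift along the tool's x, y, z in units of 30 mm (1.0 is 30 mm), then the turn, a rotation vector about the tool's x, y, z in units of 10 degrees (1.0 is 10 degrees), then the closure, from 0 (fully open) to 1 (shut). A call has 1 to 5 rows; each row is the pose to reach, as a shift and turn from the pose commanded when the call began, along the tool's axes at that moment; what a row does not reach only later rows make up. A row lasts 1/8 s, in which the tool goes at most 62.5 mm and 10.7 degrees, less where a joint would pass 70% of its speed; a pose out of reach is approached as far as the arm can. A call with a gripper value outside its range is refused whole. The fingers move at their own pace and stop on an object; "grip_force" is the grip in N (left out, the last holds). Time passes only in rows, so rows that repeat a pose let the fingers close. It gives the time, the measured TCP pose, the force and the opening at its end, in the units of the state.
- manip.observe(): the state, without advancing time (a new reading comes with each control period).
- viewer.snapshot(name): name is "side" or "top" or "wrist"; returns the picture (384x512x3 uint8, red, green, blue); there is no depth.
- viewer.camera_info(name): a dict with "mtx" (3x3 intrinsics, pixels), "D" ([k1, k2, p1, p2, k3] as OpenCV has them; the pictures are not rectified), "extrinsics" (4x4, takes a point from world to camera coordinates). Camera axes: x right, y down, z forward; pixel columns grow to the right and rows downward; lengths in m; the calibration is good to about 2 mm. A picture is of the moment at which its call begins: read the wrist's pose just before it. camera_info takes no time and is no camera call; for the wrist camera it gives the pose at the moment of the call.
- manip.hand_in(): hands the job in, once; it reports no verdict.
The state is a dict: "t": time; "qpos": joint angles; "joint_velocities": joint speeds; "joint_torque": joint torques, N m; "eef_pos": TCP position; "tcp_rot": TCP orientation; "contact_force": force on the tool from outside, world axes, zero at the start; "ft_torque": the same for the moment, N m; "finger_gap": finger opening in m.
Only numpy, scipy, OpenCV 4.12 (cv2) and the standard library are available. Lean on these libraries where they do the work, as an engineer would, in place of code of your own. Each camera call takes 0.05 s, during which the arm holds its last target.

## Task

Clear up after the dental workshop: first lift the instrument basket out of the carrier tray and hang it by its bail on the hook of the stand. Then stack all the instrument cassettes lying on the table flat, slotted lid up, in the middle of the carrier, in one pile with their edges flush and their long sides along the carrier's long sides (at right angles to the gate), and when the pile stands, push the carrier's gate shut until it clicks home on its catch. Leave the jaw model, the bottle and the goggles where they are.

Things in the scene. Friction and masses are not known exactly. Their poses are not given: they have to be found in the camera images.
- carrier: Fixed open-topped steel carrier on the table, inside 180 mm (its x) by 106 mm (its y), floor 4 mm thick, walls 68 mm high and 5 mm thick. Origin: on the table under the middle of the inside. The +x end is a full wall; the +-y sides each have a 84 mm wide cut-out in the middle for the fingers, down to the floor; the -x end (facing roughly to the robot's right) is closed by the gate alone.
- gate (a joint): Carrier gate hinge, rad: 0 = shut, positive = swung outwards (0.6 to 0.95 at the start, at most 1.3). Upright aluminium panel 111 mm wide, 64 mm high, 8 mm thick, lower edge 4 mm above the table. Stays where left. In the last 0.13 rad it must be pushed past a spring roller catch (about 3 to 8 N at the free edge); past about 0.06 rad the catch holds it shut.
- gate_hinge (a point): Top of the gate's hinge line, 68 mm above the table, on the outer face of the gate, at the carrier's (x, y) = (-102, +58) mm. With the gate shut the panel runs from here along the carrier's -y; it opens outwards, towards the carrier's -x. Seen from above the gate turns counter-clockwise to shut.
- gate_edge (a point): Top of the gate's free edge on its outer face, 68 mm above the table, 111 mm from the hinge line; moves with the gate. The catch is a small black block with a white roller on the carrier's corner, where this edge arrives; push the gate at least 25 mm inside the edge to stay clear of it.
- hook: Fixed steel hook stand: foot 100 mm across, post 16 mm thick, 235 mm tall. Origin: on the table on the post's axis. The hook is a level round rod 8 mm thick, axis 215 mm above the table, running from the post along the stand's -x (roughly towards the robot); straight for 78 mm, then bent up; tip 94 mm from the post, its top 241 mm above the table.
- hook_seat (a point): Point on top of the hook's straight rod, 55 mm out from the post, 219 mm above the table: where the basket's bail should rest.
- basket: Loose steel basket, 66 mm (its x) by 100 mm (its y) by 45 mm high, about 0.22 kg, with a rigid arched bail of 8 mm round bar in its y-z plane and a black grip on top. Origin: centre of the underside. The arch peaks 120 mm above the underside (bar axis); its shoulders are at y = +-42 mm, 95 mm up. Starts standing in the carrier.
- basket_bail (a point): Axis of the bail's bar at the peak of the arch, 120 mm above the basket's underside; the clear space below it is what goes over the hook, the hook's rod running along the basket's x.
- basket_grip (a point): Middle of the basket's black grip, 144 mm above its underside: an upright plate 10 mm thick along the basket's y, 24 mm wide along its x, from 122 to 162 mm up.
- cassette0: Closed flat steel instrument cassette, 130 mm (its x) by 62 mm (its y) by 14 mm (z), about 0.16 kg, with slots in the lid; all cassettes are alike. Origin: centre of the underside; z up. Starts flat on the table. May be absent (None).
- cassette1: Closed flat steel instrument cassette, 130 mm (its x) by 62 mm (its y) by 14 mm (z), about 0.16 kg, with slots in the lid; all cassettes are alike. Origin: centre of the underside; z up. Starts flat on the table. May be absent (None).
- cassette2: Closed flat steel instrument cassette, 130 mm (its x) by 62 mm (its y) by 14 mm (z), about 0.16 kg, with slots in the lid; all cassettes are alike. Origin: centre of the underside; z up. Starts flat on the table. May be absent (None).
- cassette3: Closed flat steel instrument cassette, 130 mm (its x) by 62 mm (its y) by 14 mm (z), about 0.16 kg, with slots in the lid; all cassettes are alike. Origin: centre of the underside; z up. Starts flat on the table. May be absent (None).
- cassette4: Closed flat steel instrument cassette, 130 mm (its x) by 62 mm (its y) by 14 mm (z), about 0.16 kg, with slots in the lid; all cassettes are alike. Origin: centre of the underside; z up. Starts flat on the table. May be absent (None).
- jaw_model: Bystander: pink jaw model with white teeth, 60 x 60 x 58 mm, loose on the table; origin centre of underside. Leave alone.
- bottle: Bystander: white bottle, 56 mm across, 140 mm tall, loose; origin centre of underside. Leave alone.
- goggles: Bystander: dark green safety goggles, about 135 x 115 x 41 mm, loose, beyond the carrier; origin centre of underside between the lenses. Leave alone.
Mind the look-alikes: they are no part of the job. What is shaped like the cassette0 but green or orange is not meant.

How it is judged:
By the outcome, as a careful person would: the job done as asked, in the order asked, and still so for the second after the job is handed in, with the robot touching nothing.
Of cassette0, cassette1, cassette2, cassette3, cassette4 only 3 to 5 are there at a start; the rules pass over those that are not, and their reading is None.
At some moment in a run one of cassette0, cassette1, cassette2, cassette3, cassette4 may be knocked a few centimetres aside while the robot is not near it.
Once in a run the grip may slacken for a moment while it holds something.
It also fails if it takes over 210 s, if anything falls off the work surface, if the arm or the gripper's body presses on something with over 40 N, if the wrist force passes 120 N, or if a joint passes its speed limit or range.

## Working session

There is one attempt and no reset: what is moved stays moved. The work goes in short steps, Python scripts to look and compute and a tool call to move; the robot and the scene stay as the last step left them, time stands still between calls to the robot, and variables do not carry over. Pictures are saved under pics/ and viewed, and the job is handed in when it is done.

Besides the shell and the picture viewer there is one more tool, called after "Call:" as a command line: name --argument value ..., lists and objects as JSON in quotes. step_arm: Moves the arm, as the interface text tells. Its arguments: {"type":"object","properties":{"moves":{"type":"array"},"grip_force":{"type":"number"}},"required":["moves"]}

```bash
ls -la; mkdir -p pics
python3 - <<'E'
from bench import manip, viewer
import cv2, numpy as np
np.set_printoptions(precision=4,suppress=True)
print(manip.observe()); print(manip.grasp_offset)
for n in ["side","top","wrist"]:
    i=viewer.camera_info(n); print(n,i)
    cv2.imwrite(f"pics/{n}0.png",cv2.cvtColor(viewer.snapshot(n),cv2.COLOR_RGB2BGR))
E
```

```text
total 12
drwxr-xr-x  3 agent agent 4096 Dec  7 03:03 .
drwxr-xr-x 23 root  root  4096 Dec  7 03:03 ..
drwxr-xr-x  2 agent agent 4096 Dec  7 03:03 pics
{'t': 0.0, 'qpos': array([ 1.4006,  0.2557,  0.107 , -0.0005, -1.4239, -0.2846]), 'joint_velocities': array([ 0.0011, -0.0002, -0.0014, -0.0013,  0.0007, -0.0011]), 'joint_torque': array([  0.0017, -38.6631,  23.7939,   5.3651,  -0.0062,   0.    ]), 'eef_pos': array([0.2413, 0.4937, 0.2304]), 'tcp_rot': array([-0.5993, -0.374 ,  0.6004, -0.3748]), 'contact_force': array([ 0.1174,  0.6018, -0.3379]), 'ft_torque': array([ 0.0205,  0.0181, -0.0061]), 'finger_gap': 0.08536785178095062}
0.0187
side {'mtx': array([[362.605 ,   0.    , 261.3244],
       [  0.    , 362.605 , 187.5175],
       [  0.    ,   0.    ,   1.    ]]), 'D': array([-0.1039,  0.    ,  0.    ,  0.    ,  0.    ]), 'extrinsics': array([[ 0.9269, -0.3753, -0.002 , -0.4083],
       [-0.2903, -0.7134, -0.6378,  0.3455],
       [ 0.238 ,  0.5918, -0.7702,  1.3252],
       [ 0.    ,  0.    ,  0.    ,  1.    ]])}
top {'mtx': array([[411.9782,   0.    , 263.5181],
       [  0.    , 411.9782, 186.6263],
       [  0.    ,   0.    ,   1.    ]]), 'D': array([-0.0261,  0.    ,  0.    ,  0.    ,  0.    ]), 'extrinsics': array([[ 0.0223, -0.9998,  0.001 ,  0.1571],
       [-0.9833, -0.0221, -0.1808,  0.543 ],
       [ 0.1808,  0.0031, -0.9835,  1.4083],
       [ 0.    ,  0.    ,  0.    ,  1.    ]])}
wrist {'mtx': array([[281.706 ,   0.    , 256.6636],
       [  0.    , 281.706 , 190.2782],
       [  0.    ,   0.    ,   1.    ]]), 'D': array([0.0225, 0.    , 0.    , 0.    , 0.    ]), 'extrinsics': array([[-0.4393, -0.8984,  0.0026,  0.5477],
       [-0.8621,  0.4223,  0.28  , -0.0369],
       [-0.2526,  0.1208, -0.96  ,  0.3791],
       [ 0.    ,  0.    ,  0.    ,  1.    ]])}
```

View pics/side0.png

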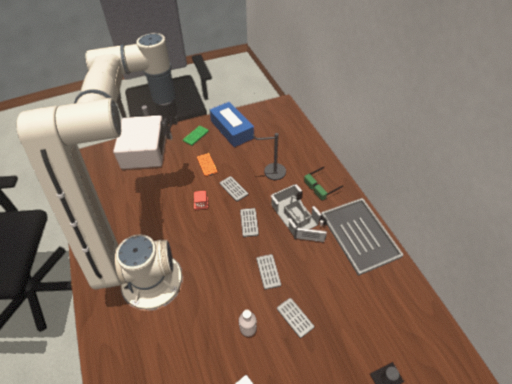

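View pics/top0.png

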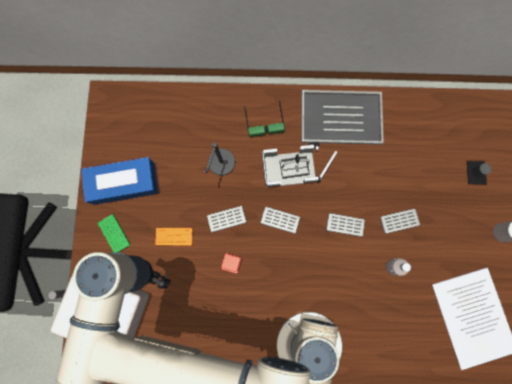

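View pics/wrist0.png

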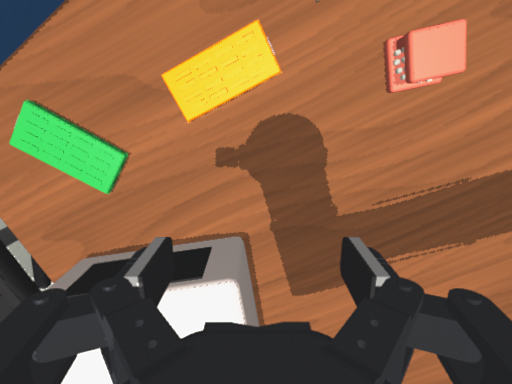

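```bash
cat > h.py <<'E'
import cv2, numpy as np
from bench import manip, viewer
from scipy.spatial.transform import Rotation as R
np.set_printoptions(precision=4,suppress=True)
class Cam:
    def __init__(s,n,info=None):
        i=info or viewer.camera_info(n); s.K=np.array(i["mtx"]);s.D=np.array(i["D"]);s.E=np.array(i["extrinsics"])
    def ray(s,px):
        p=cv2.undistortPoints(np.array(px,float).reshape(-1,1,2),s.K,s.D).reshape(-1,2)
        d=np.c_[p,np.ones(len(p))]@s.E[:3,:3]; o=-s.E[:3,:3].T@s.E[:3,3]
        return o,d
    def plane(s,px,z):
        o,d=s.ray(px); return o+d*((z-o[2])/d[:,2])[:,None]
    def proj(s,P):
        P=np.array(P,float).reshape(-1,3)
        return cv2.projectPoints(P,cv2.Rodrigues(s.E[:3,:3])[0],s.E[:3,3],s.K,s.D)[0].reshape(-1,2)
def tri(c1,p1,c2,p2):
    o1,d1=c1.ray(p1);o2,d2=c2.ray(p2);d1=d1[0];d2=d2[0]
    t=np.linalg.lstsq(np.c_[d1,-d2],o2-o1,rcond=None)[0]
    a=o1+d1*t[0];b=o2+d2*t[1];return (a+b)/2,np.linalg.norm(a-b)
def snap(n,f=None):
    c=Cam(n) ; im=cv2.cvtColor(viewer.snapshot(n),cv2.COLOR_RGB2BGR)
    if f: cv2.imwrite("pics/"+f,im)
    return c,im
def crop(im,f,x0,y0,x1,y1,s):
    cv2.imwrite("pics/"+f,cv2.resize(im[y0:y1,x0:x1],None,fx=s,fy=s,interpolation=cv2.INTER_CUBIC))
E
python3 - <<'E'
from h import *
im=cv2.imread("pics/top0.png");crop(im,"top0a.png",195,130,345,200,5)
crop(im,"top0b.png",195,195,425,280,3)
im=cv2.imread("pics/side0.png");crop(im,"side0a.png",225,120,345,250,4.5)
E
```

```text
(no output)
```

View pics/top0a.png

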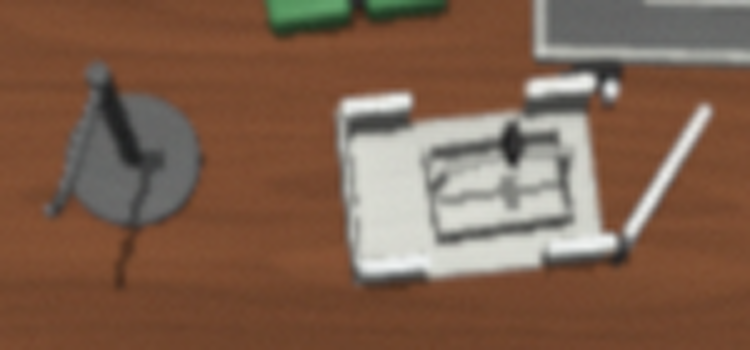

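View pics/top0b.png

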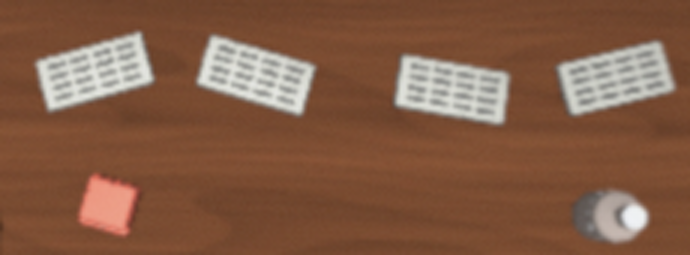

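View pics/side0a.png

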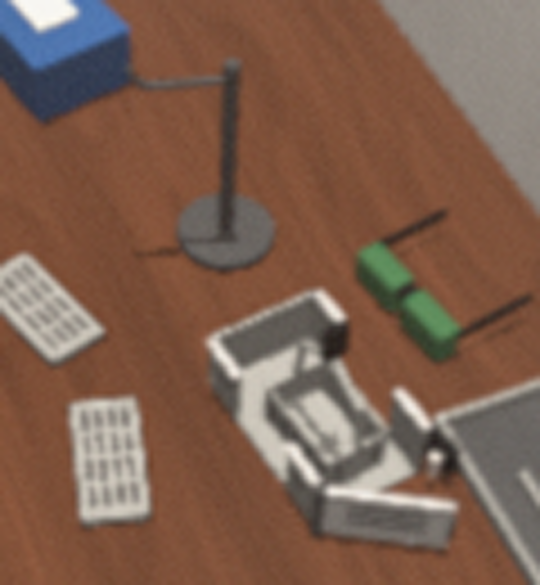

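```bash
cat > cass.py <<'E'
from h import *
def rects(c,im,amin,sat=50,vmin=120,z=0.014):
    hsv=cv2.cvtColor(im,cv2.COLOR_BGR2HSV)
    m=((hsv[...,1]<sat+20)&(hsv[...,2]>vmin)).astype(np.uint8)*255
    m=cv2.morphologyEx(m,cv2.MORPH_CLOSE,np.ones((3,3)))
    out=[]
    for k in cv2.findContours(m,cv2.RETR_EXTERNAL,cv2.CHAIN_APPROX_NONE)[0]:
        if cv2.contourArea(k)<amin: continue
        P=c.plane(k.reshape(-1,2),z)[:,:2]
        (cx,cy),(w,h),a=cv2.minAreaRect((P*1000).astype(np.float32))
        if w<h: w,h,a=h,w,a+90
        a=(a+90)%180-90
        out.append((cx,cy,w,h,a,k.reshape(-1,2).mean(0)))
    return out
E
python3 - <<'E'
from cass import *
c=Cam("top"); im=cv2.imread("pics/top0.png")
for r in rects(c,im,150): print(*[np.round(v,1) for v in r])
w=Cam("wrist");s=manip.observe();T=R.from_quat(s["tcp_rot"]).as_matrix()
o=-w.E[:3,:3].T@w.E[:3,3]; print("cam in tool",T.T@(o-s["eef_pos"])); print("cam axes in tool\n",T.T@w.E[:3,:3].T); print("tool",T)
g=lambda x,y:(195+(x+.5)/5-.5,130+(y+.5)/5-.5)
# carrier top corner marks (z=.068): gate free edge, hinge; outer corners
for n,p,z in [("hinge",(628,243),.068),("gedge",(705,108),.068),("Ltop far outer",(340,100),.068),("L near outer",(352,263),.068),("near right",(618,240),.068),("far right",(597,78),.068),
 ("grip",(513,128),.166),("tip",(50,210),.241),("post",(97,72),.235),("foot",(136,160),.0)]:
    print(n,c.plane([g(*p)],z)[0]*1000)
E
```

```text
-5.9 54.5 328.9 230.8 -88.8 [298.5 351.6]
102.7 -570.8 300.3 216.7 17.4 [473.7 317.8]
268.9 -319.8 61.6 59.0 61.8 [400.  266.8]
81.3 655.5 838.2 438.3 -88.2 [108.4 339.7]
415.5 -125.5 134.2 65.9 81.3 [345.1 224.4]
433.5 -322.1 132.8 65.4 -75.1 [399.8 220.5]
427.8 108.4 133.3 66.1 74.6 [280.  219.6]
427.3 300.8 134.1 66.4 -73.0 [226.2 218.4]
563.2 707.8 149.7 55.0 -78.5 [116.2 178.7]
620.4 41.2 276.2 137.9 88.4 [297.9 166.1]
808.0 -116.2 309.9 233.8 -89.6 [337.1 120.7]
711.1 212.7 1973.5 526.2 90.0 [213.9 100.5]
1149.6 215.1 2056.7 318.4 -88.7 [253.1  33.8]
cam in tool [-0.1423  0.0707  0.0011]
cam axes in tool
 [[-0.0009 -0.2801  0.96  ]
 [ 0.0001 -0.96   -0.2801]
 [ 1.     -0.0002  0.0009]]
tool [[-0.0006  0.8983 -0.4393]
 [-0.0013 -0.4393 -0.8983]
 [-1.      0.0001  0.0015]]
hinge [570.4777 -28.9595  68.    ]
gedge [669.6543 -84.0209  68.    ]
Ltop far outer [669.5787 175.3905  68.    ]
L near outer [551.8305 164.3197  68.    ]
near right [572.4682 -21.9421  68.    ]
far right [689.9588  -7.2291  68.    ]
grip [625.8071  60.1342 166.    ]
tip [547.2441 351.5268 241.    ]
post [637.9093 327.197  235.    ]
foot [639.194  325.8881   0.    ]
```

```bash
cat > plan.py <<'E'
from h import *
def down(az):  # tool x down, z at azimuth az deg
    a=np.radians(az); z=np.array([np.cos(a),np.sin(a),0]); x=np.array([0,0,-1.]); return np.c_[x,np.cross(z,x),z]
def plan(pos,az,cur=None):
    s=manip.observe(); p=s["eef_pos"] if cur is None else np.array(cur[:3]); 
    T=R.from_quat(s["tcp_rot"]).as_matrix() if cur is None else down(cur[3])
    d=T.T@(np.array(pos)-p)/0.03
    r=R.from_matrix(T.T@down(az)).as_rotvec(degrees=True)/10
    z=T[:,2]
    print("t %.2f"%s["t"],"pos",s["eef_pos"],"az %.2f"%np.degrees(np.arctan2(z[1],z[0])),"gap %.4f"%s["finger_gap"],"F",s["contact_force"])
    print("shift",np.round(d,3),"turn",np.round(r,3)," rows>=",np.linalg.norm(d)*30/62.5,np.linalg.norm(r)*10/10.7)
E
python3 - <<'E'
from plan import *
plan([.64,.08,.30],270)
E
```

```text
t 0.15 pos [0.2414 0.4938 0.2306] az -116.06 gap 0.0855 F [-0.2684  0.0023  0.3711]
shift [-2.302 17.995  6.557] turn [-2.606  0.008  0.001]  rows>= 9.259388980481281 2.4356064068575747
```

Call:
step_arm --moves '[[[-2.3,1,0,0,0,0,0],[-2.3,2.8,1.1,-0.6,0,0,0],[-2.3,4.7,1.7,-1.2,0,0,0],[-2.3,6.6,2.4,-1.8,0,0,0],[-2.3,8.5,3.1,-2.6,0,0,0]]]'

```text
t: 0.78
eef_pos: [0.4307, 0.2969, 0.3002]
tcp_rot: [0.499, 0.501, -0.499, 0.501]
contact_force: [1.2, 0.9, -0.5]
finger_gap: 0.0855
```

Run:
```python
from plan import *
plan([.64,.08,.30],270)
```

```text
t 0.78 pos [0.4307 0.2969 0.3002] az -89.79 gap 0.0855 F [ 1.182   0.8666 -0.546 ]
shift [0.003 6.95  7.257] turn [ 0.021 -0.     0.002]  rows>= 4.823208108947415 0.01980511933662031
```

Call:
step_arm --moves '[[[0,1.4,1.45,0,0,0,0],[0,2.8,2.9,0,0,0,0],[0,4.2,4.4,0,0,0,0],[0,5.6,5.9,0,0,0,0],[0,6.95,7.25,0,0,0,0]]]'

```text
t: 1.4
eef_pos: [0.6391, 0.079, 0.2999]
tcp_rot: [-0.5, -0.5, 0.5, -0.5]
contact_force: [1.1, 1.5, 0.3]
finger_gap: 0.0855
```

Run:
```python
from h import *
print(manip.observe()["eef_pos"])
c,im=snap("wrist","w1.png")
np.save("w1E.npy",c.E)
crop(im,"w1x.png",0,0,512,384,1.5)
```

```text
[0.6391 0.079  0.2999]
```

View pics/w1x.png

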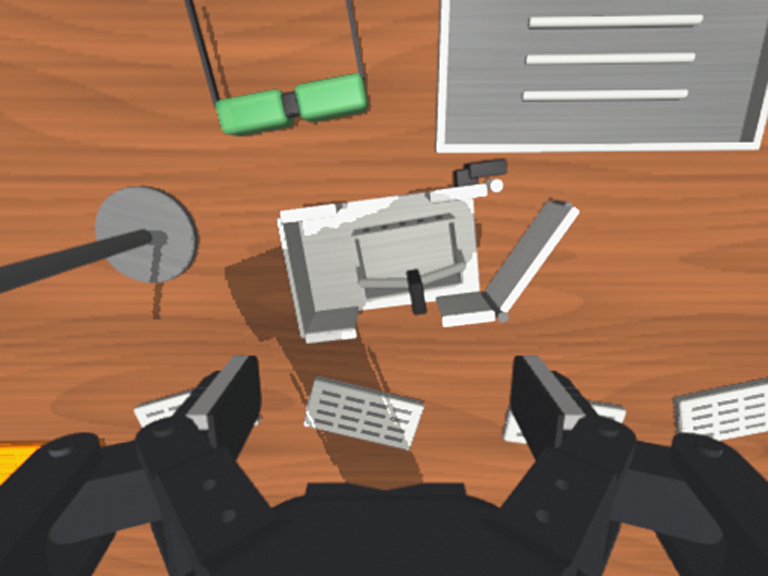

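Run:
```python
from h import *
im=cv2.imread("pics/w1.png"); crop(im,"w1a.png",180,100,390,240,3.8)
```

```text
(no output)
```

View pics/w1a.png

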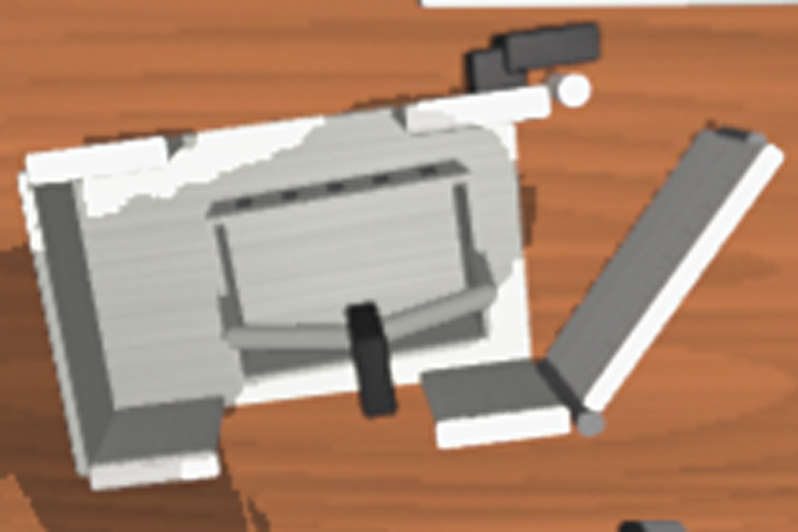

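Run:
```python
from h import *
c=Cam("wrist"); g=lambda x,y:(180+(x+.5)/3.8-.5,100+(y+.5)/3.8-.5)
P=lambda p,z:c.plane([g(*p)],z)[0]*1000
for n,p,z in [("far L outer",(26,157),.068),("far L part inner",(167,163),.068),("near L outer",(95,490),.068),("near L outer2",(218,476),.068),("near L inner",(218,452),.068),
("near R outer a",(440,447),.068),("near R outer b",(572,432),.068),("near R inner a",(437,424),.068),("near R inner b",(570,407),.068),
("far R out a",(405,107),.068),("far R out b",(548,88),.068),("far R in a",(407,130),.068),("far R in b",(550,112),.068),
("hinge",(590,424),.068),("gate out a",(603,408),.068),("gate out b",(783,155),.068),("gate in a",(584,402),.068),("gate in b",(763,142),.068),
("cut floor nearL",(225,400),.004),("cut floor nearR",(425,380),.004),
("grip top a",(360,415),.166),("grip top b",(395,412),.166),("grip top c",(388,345),.166),("grip top d",(358,350),.166),
]: print(n,P(p,z)[:2])
for z,pts in [(.049,[(208,212),(466,167),(495,285),(228,330)])]:
    for p in pts: print(P(p,z)[:2])
o=-c.E[:3,:3].T@c.E[:3,3]; print(o)
```

```text
far L outer [670.6257 163.3061]
far L part inner [668.3422 115.0713]
near L outer [546.3147 146.9332]
near L outer2 [551.6239 100.531 ]
near L inner [561.2974 100.2855]
near R outer a [562.6909  17.5622]
near R outer b [568.3361 -31.1389]
near R inner a [571.832   18.9695]
near R inner b [578.177  -29.7436]
far R out a [686.6713  33.578 ]
far R out b [692.5548 -14.5131]
far R in a [678.9943  32.705 ]
far R in b [684.6247 -15.6987]
hinge [571.4558 -37.5689]
gate out a [577.7068 -41.891 ]
gate out b [669.4415 -96.2912]
gate in a [580.0939 -34.7484]
gate in b [673.9089 -88.9449]
cut floor nearL [559.25  101.365]
cut floor nearR [567.7062  15.4537]
grip top a [611.7464  54.2201]
grip top b [612.5453  44.7247]
grip top c [631.5387  46.9897]
grip top d [630.2031  54.9716]
[648.1656 102.9138]
[663.9241   8.9313]
[619.9593  -3.7027]
[603.1741  96.6264]
[0.7127 0.073  0.4396]
```

Run:
```python
from h import *
c=Cam("wrist"); print(np.abs(c.E-np.load("w1E.npy")).max())
t=Cam("top"); s=Cam("side")
P=c.plane(np.array([(316,377),(423,402),(408,450),(305,425)])/1.5,.014); print(P, P.mean(0))
# carrier pts in other views predicted with both hypotheses
def car(ctr,yaw,pts):
    a=np.radians(yaw);p=np.array(pts,float)/1000;return np.c_[ctr[0]+p[:,0]*np.cos(a)-p[:,1]*np.sin(a),ctr[1]+p[:,0]*np.sin(a)+p[:,1]*np.cos(a),p[:,2]]
pts=[(95,58,68),(95,-58,68),(-42,58,68),(42,58,68),(-42,-58,68),(42,-58,68),(-90,-58,68),(-102,58,68),(95,58,0)]
for n,cam,f,(x0,y0,x1,y1),k in [("top",t,"top0.png",(255,130,345,200),8),("side",s,"side0.png",(260,175,345,250),8),("w",c,"w1.png",(180,100,390,240),3.8)]:
    im=cv2.imread("pics/"+f)[y0:y1,x0:x1]; im=cv2.resize(im,None,fx=k,fy=k,interpolation=cv2.INTER_CUBIC)
    for ctr,yaw,col in [((.6199,.0671),97,(0,0,255)),((.620,.076),95.4,(255,0,0))]:
        for q in cam.proj(car(ctr,yaw,pts)):
            cv2.circle(im,tuple(int(v) for v in ((q-[x0,y0]+.5)*k)),4,col,-1)
    cv2.imwrite(f"pics/ov_{n}.png",im)
```

```text
0.005532517487970179
[[0.4806 0.1499 0.014 ]
 [0.4479 0.0295 0.014 ]
 [0.3838 0.0461 0.014 ]
 [0.419  0.1658 0.014 ]] [0.4328 0.0978 0.014 ]
```

View pics/ov_top.png

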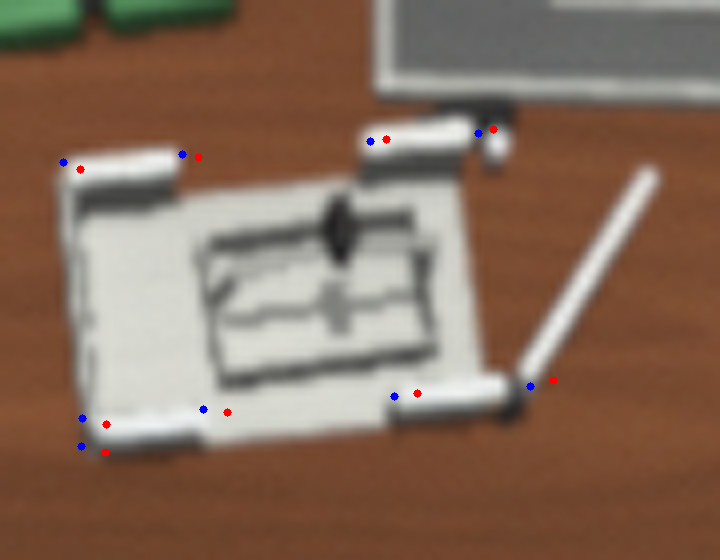

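View pics/ov_w.png

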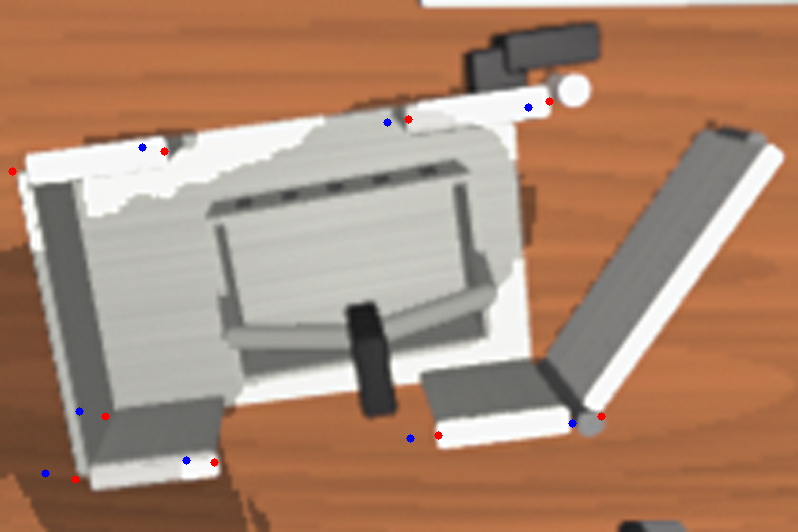

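Run:
```python
from h import *
s=manip.observe(); print(s["t"],s["eef_pos"])
print(Cam("wrist").E-np.load("w1E.npy"))
c,im=snap("wrist","w2.png"); np.save("w2E.npy",c.E); print(Cam("wrist").E-c.E)
crop(im,"w2a.png",180,100,390,240,3.8)
```

```text
1.45 [0.642  0.0738 0.2975]
[[-0.0047  0.      0.0036 -0.0032]
 [ 0.0008  0.0055  0.0025  0.0018]
 [-0.0025 -0.0021  0.0007  0.    ]
 [ 0.      0.      0.      0.    ]]
[[-0.0006 -0.     -0.0015  0.0035]
 [ 0.0003  0.0001  0.0009 -0.002 ]
 [-0.0009  0.0016  0.0003 -0.0004]
 [ 0.      0.      0.      0.    ]]
```

View pics/w2a.png

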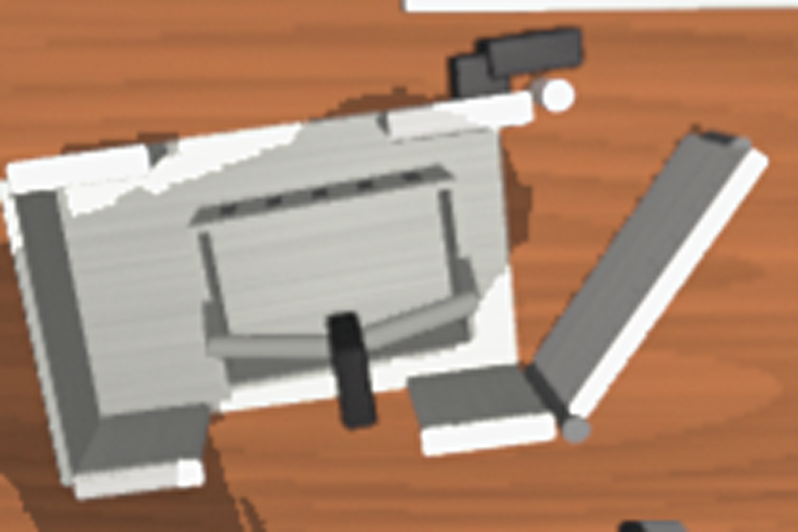

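Call:
step_arm --moves '[[[0,0,0,0,0,0,0],[0,0,0,0,0,0,0],[0,0,0,0,0,0,0],[0,0,0,0,0,0,0]]]'

```text
t: 2.0
eef_pos: [0.6377, 0.0816, 0.3008]
tcp_rot: [0.5, 0.5, -0.5, 0.5]
contact_force: [0.1, -0.2, 0.8]
finger_gap: 0.0854
```

Run:
```python
from h import *
s=manip.observe(); print(s["t"],s["eef_pos"])
c,im=snap("wrist","w3.png"); np.save("w3E.npy",c.E); print(np.abs(Cam("wrist").E-c.E).max())
crop(im,"w3a.png",180,100,390,240,3.8)
```

```text
2.0 [0.6377 0.0816 0.3008]
0.00025081968215846177
```

View pics/w3a.png

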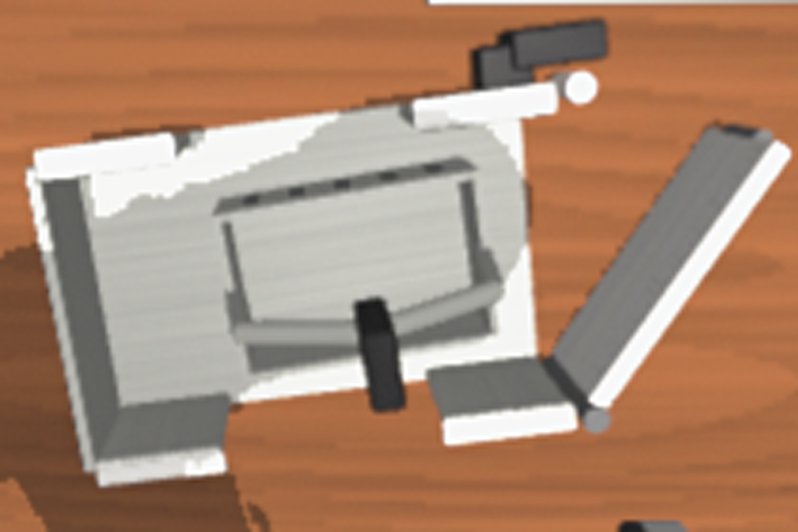

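```bash
cat > meas.py <<'E'
from h import *
c=Cam("wrist"); c.E=np.load("w3E.npy"); g=lambda p:(180+(p[0]+.5)/3.8-.5,100+(p[1]+.5)/3.8-.5)
P=lambda p,z:c.plane([g(p)],z)[0]*1000
D=dict(fLo=(35,152),fLc=(173,135),fLci=(176,160),fRa=(413,100),fRb=(557,83),fRia=(416,125),fRib=(558,108),nLi=(225,448),nLo=(225,471),nLo2=(100,487),nRia=(443,419),nRib=(577,402),nRoa=(446,443),nRob=(577,429),hinge=(596,419),ga=(608,403),gb=(790,149))
th=np.radians(97);u=np.array([np.cos(th),np.sin(th)]);n=np.array([-np.sin(th),np.cos(th)])
for k,p in D.items():
    q=P(p,.068)[:2]; print(k,q,"u,n",q@u,q@n)
d=P(D["fRb"],.068)-P(D["fLo"],.068); print("yaw far",np.degrees(np.arctan2(-d[1],-d[0])))
d=P(D["nRob"],.068)-P(D["nLo2"],.068); print("yaw near",np.degrees(np.arctan2(-d[1],-d[0])))
for p in [(372,410),(404,407),(388,409)]: print("grip near top",P(p,.166))
for p in [(357,303),(387,300),(372,302)]: print("grip far bottom",P(p,.126))
# basket rim z .049: inner corners
for p in [(215,212),(475,166),(495,330),(247,370)]: print("rim", P(p,.049))
for p in [(235,330),(500,285)]: print("shoulder z.099",P(p,.099))
E
python3 meas.py
```

```text
fLo [667.9456 169.8383] u,n 87.17026719568942 -683.664931779039
fLc [673.8241 121.9144] u,n 38.8871647718679 -683.6591815231147
fLci [665.283  121.1453] u,n 39.164724939917306 -675.0879919870861
fRa [685.6176  39.502 ] u,n -44.348240106937034 -685.3211583682468
fRb [691.1759  -9.2223] u,n -93.38669159778257 -684.900094752083
fRia [677.2341  38.1953] u,n -44.62349595262474 -676.8409626919408
fRib [682.8766 -10.1595] u,n -93.30548269989752 -676.5484141891129
nLi [558.0646 106.0061] u,n 37.204992711924575 -566.8237888558709
nLo [548.7531 106.1653] u,n 38.497759318383444 -557.6010932806207
nLo2 [542.2272 153.6782] u,n 86.451800580222 -556.9141974181823
nRia [569.677   24.6155] u,n -44.99416604765467 -568.4306031923473
nRib [576.417  -24.6682] u,n -94.73187112036317 -569.1141396764284
nRoa [560.116   23.1183] u,n -45.31494882238992 -558.7584090609681
nRob [565.7632 -25.4536] u,n -94.21302441058019 -558.4440328027356
hinge [569.7361 -32.2037] u,n -101.3970501872017 -561.5647268148805
ga [576.0373 -36.1342] u,n -106.06616859579071 -567.3399555927219
gb [668.8208 -90.845 ] u,n -171.67661554156018 -652.764332118217
yaw far 97.39194568810602
yaw near 97.485158170434
grip near top [608.3866  58.8189 166.    ]
grip near top [609.2643  50.0629 166.    ]
grip near top [608.6801  54.435  166.    ]
grip far bottom [628.6512  60.979  126.    ]
grip far bottom [629.5949  51.8511 126.    ]
grip far bottom [628.9663  56.4096 126.    ]
rim [644.0782 109.3625  49.    ]
rim [660.9641  14.0173  49.    ]
rim [598.8105   3.3746  49.    ]
rim [582.7563  98.242   49.    ]
shoulder z.099 [612.6193  99.8432  99.    ]
shoulder z.099 [628.016   12.3468  99.    ]
```

Run:
```python
from plan import *
plan([.620,.056,.22],280)
plan([.620,.056,.134],280)
```

```text
t 2.05 pos [0.6378 0.0814 0.3007] az -90.00 gap 0.0857 F [ 0.0334  0.9753 -0.1325]
shift [ 2.69  -0.594  0.848] turn [-1.    -0.001 -0.003]  rows>= 1.3835585408464544 0.9347272400564468
t 2.05 pos [0.6378 0.0814 0.3007] az -90.00 gap 0.0857 F [ 0.0334  0.9753 -0.1325]
shift [ 5.557 -0.595  0.849] turn [-1.    -0.001 -0.003]  rows>= 2.71328445641797 0.9347272400564468
```

Call:
step_arm --moves '[[[1.4,-0.6,0.85,-0.6,0,0,0],[2.7,-0.6,0.85,-1,0,0,0],[3.9,-0.6,0.85,-1,0,0,0],[5,-0.6,0.85,-1,0,0,0.3],[5.55,-0.6,0.85,-1,0,0,0.3]]]'

```text
t: 2.68
eef_pos: [0.6189, 0.0554, 0.1317]
tcp_rot: [0.454, 0.542, -0.456, 0.541]
contact_force: [0.4, 0.3, 0.7]
finger_gap: 0.0602
```

Call:
step_arm --moves '[[[0,0,0,0,0,0,0.3],[0,0,0,0,0,0,0.3]]]'

```text
t: 2.92
eef_pos: [0.6207, 0.0555, 0.135]
tcp_rot: [0.455, 0.541, -0.454, 0.542]
contact_force: [-0.2, -0.1, 1.0]
finger_gap: 0.06
```

Run:
```python
from plan import *
plan([.620,.056,.134],280)
c,im=snap("wrist","w4.png");
```

```text
t 2.92 pos [0.6207 0.0555 0.135 ] az -80.04 gap 0.0600 F [-0.2203 -0.1165  0.9903]
shift [ 0.034 -0.019 -0.02 ] turn [-0.004  0.001 -0.011]  rows>= 0.021219619486675265 0.010706802603559372
```

View pics/w4.png

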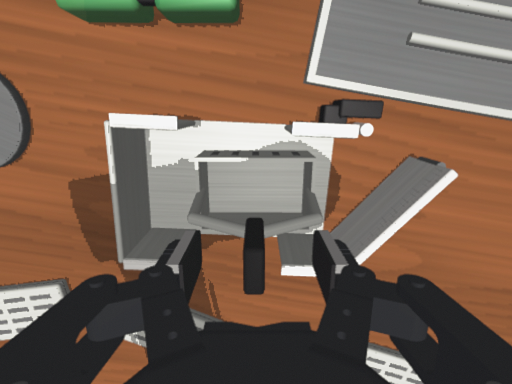

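Call:
step_arm --moves '[[[0,0,0,0,0,0,1],[0,0,0,0,0,0,1],[0,0,0,0,0,0,1],[0,0,0,0,0,0,1],[0,0,0,0,0,0,1]]]' --grip_force 80

```text
t: 3.6
eef_pos: [0.6201, 0.0555, 0.1339]
tcp_rot: [0.455, 0.541, -0.455, 0.541]
contact_force: [-1.1, 1.7, 1.5]
finger_gap: 0.0088
```

Call:
step_arm --moves '[[[-0.8,0,0,0,0,0,1],[-1.8,0,0,0,0,0,1],[-2.8,0,0,0,0,0,1],[-3.8,0,0,0,0,0,1],[-4.8,0,0,0,0,0,1]]]'

```text
t: 4.22
eef_pos: [0.6196, 0.0552, 0.2779]
tcp_rot: [0.454, 0.542, -0.455, 0.541]
contact_force: [0.9, 0.3, -2.4]
finger_gap: 0.009
```

Call:
step_arm --moves '[[[0,0,0,0,0,0,1],[0,0,0,0,0,0,1],[0,0,0,0,0,0,1]]]'

```text
t: 4.6
eef_pos: [0.6194, 0.0553, 0.2759]
tcp_rot: [0.454, 0.542, -0.456, 0.541]
contact_force: [-0.3, -0.0, -2.1]
finger_gap: 0.0086
```

Run:
```python
from plan import *
plan([.5,.35,.275],255)
c,im=snap("wrist","w5.png"); np.save("w5E.npy",c.E)
c,im=snap("top","t5.png"); c,im2=snap("side","s5.png")
crop(im,"t5a.png",195,130,345,200,5)
crop(im2,"s5a.png",225,100,345,250,4)
```

```text
t 4.60 pos [0.6194 0.0553 0.2759] az -80.06 gap 0.0086 F [-0.3232 -0.0144 -2.1237]
shift [  0.036  -2.225 -10.363] turn [2.494 0.005 0.019]  rows>= 5.087782500201688 2.3310063010028745
```

View pics/w5.png

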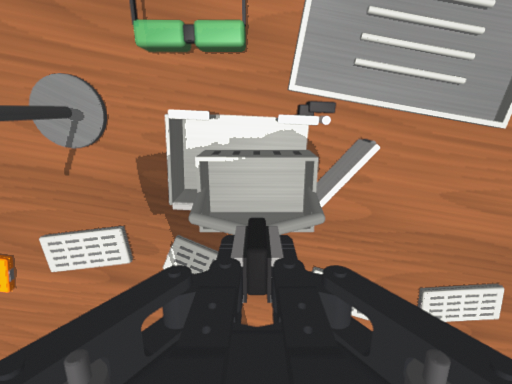

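View pics/t5a.png

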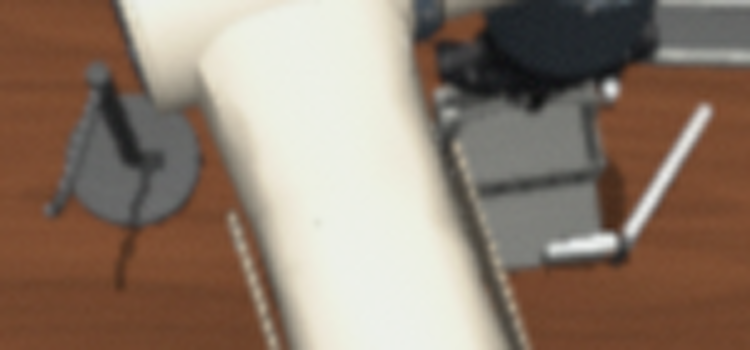

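View pics/s5a.png

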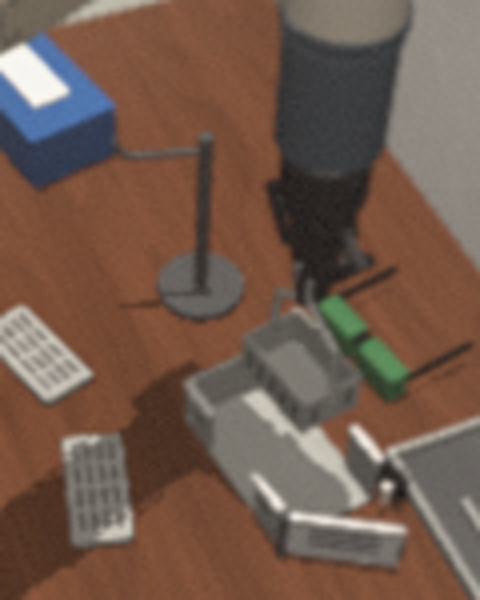

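Run:
```python
from h import *
t=Cam("top");s=Cam("side");w=Cam("wrist");w.E=np.load("w5E.npy")
g=lambda x,y:(195+(x+.5)/5-.5,130+(y+.5)/5-.5)
k=lambda x,y:(225+(x+.5)/4.5-.5,120+(y+.5)/4.5-.5)
for n,a,b in [("tip",(50,209),(130,70)),("tip low",(53,207),(132,82)),("posttop",(97,72),(232,64)),("foot",(135,160),(226,231))]:
    print(n,*tri(t,[g(*a)],s,[k(*b)]))
for z in (.0,.006): print("foot top",t.plane([g(135,160)],z),"side",s.plane([k(226,231)],z),"wrist",w.plane([(67.5,110)],z))
print("post top", t.plane([g(97,72)],.235),s.plane([k(232,64)],.235))
print("tip top", t.plane([g(50,210)],.241),s.plane([k(130,70)],.241))
# rod line in wrist: centre line pts
a=w.plane([(2,113),(60,113)],.215);d=a[0]-a[1];print(a,np.degrees(np.arctan2(d[1],d[0])))
```

```text
tip [0.5493 0.3526 0.2341] 0.0002288641155404669
tip low [0.5527 0.3534 0.218 ] 0.003060909571022893
posttop [0.6393 0.3276 0.2316] 0.0007971080050677599
foot [0.6386 0.3259 0.0057] 0.001600057543669846
foot top [[0.6392 0.3266 0.    ]] side [[0.6416 0.3305 0.    ]] wrist [[0.6376 0.3288 0.    ]]
foot top [[0.6377 0.326  0.006 ]] side [[0.6393 0.3256 0.006 ]] wrist [[0.6384 0.325  0.006 ]]
post top [[0.6379 0.3272 0.235 ]] [[0.6381 0.3241 0.235 ]]
tip top [[0.5472 0.3515 0.241 ]] [[0.5465 0.3455 0.241 ]]
[[0.6541 0.2371 0.215 ]
 [0.6612 0.199  0.215 ]] 100.46639242962813
```

Run:
```python
from plan import *
plan([.545,.1875,.276],267)
plan([.47,.32,.276],254.8)
```

```text
t 4.75 pos [0.6198 0.0553 0.2769] az -80.06 gap 0.0088 F [-0.6243 -0.501  -2.874 ]
shift [ 0.032 -1.695 -4.771] turn [1.294 0.002 0.009]  rows>= 2.430409917097617 1.2098259028164569
t 4.75 pos [0.6198 0.0553 0.2769] az -80.06 gap 0.0088 F [-0.6243 -0.501  -2.874 ]
shift [ 0.034 -3.394 -9.553] turn [2.514 0.003 0.009]  rows>= 4.866450450048067 2.349998634612943
```

Call:
step_arm --moves '[[[0,-0.45,-1.2,0.3,0,0,1],[0,-0.9,-2.5,0.7,0,0,1],[0,-1.4,-3.8,1.1,0,0,1],[0,-1.9,-5.2,1.5,0,0,1],[0,-2.4,-6.6,1.9,0,0,1]]]'

```text
t: 5.38
eef_pos: [0.514, 0.239, 0.2776]
tcp_rot: [-0.538, -0.458, 0.539, -0.458]
contact_force: [0.6, 0.3, -1.8]
finger_gap: 0.0085
```

Run:
```python
from plan import *
plan([.47,.32,.276],254.8)
plan([.484,.366,.276],254.8)
```

```text
t 5.38 pos [0.514  0.239  0.2776] az -99.20 gap 0.0085 F [ 0.6257  0.3143 -1.7759]
shift [ 0.054 -1.881 -2.432] turn [0.6   0.001 0.001]  rows>= 1.475957691683418 0.5609675316062599
t 5.38 pos [0.514  0.239  0.2776] az -99.20 gap 0.0085 F [ 0.6257  0.3143 -1.7759]
shift [ 0.053 -1.665 -4.02 ] turn [0.6   0.001 0.001]  rows>= 2.088884176706343 0.5609675316062599
```

Call:
step_arm --moves '[[[0,-0.9,-1.2,0.3,0,0,1],[0,-1.6,-2.4,0.6,0,0,1],[0,-1.6,-3.9,0.6,0,0,1],[0,-1.6,-3.9,0.6,0,0,1],[0,-1.6,-3.9,0.6,0,0,1]]]'

```text
t: 6.0
eef_pos: [0.4859, 0.3609, 0.2774]
tcp_rot: [-0.561, -0.43, 0.561, -0.43]
contact_force: [-0.4, 1.1, -2.8]
finger_gap: 0.0085
```

Run:
```python
from plan import *
plan([.484,.368,.276],254.8)
c,im=snap("wrist","w6.png"); np.save("w6E.npy",c.E)
c,im=snap("top","t6.png"); c,im2=snap("side","s6.png")
crop(im2,"s6a.png",185,80,345,200,4.5)
crop(im,"t6a.png",165,110,345,230,4)
```

```text
t 6.00 pos [0.4859 0.3609 0.2774] az -105.04 gap 0.0085 F [-0.3662  1.0606 -2.8019]
shift [ 0.046 -0.123 -0.213] turn [0.016 0.006 0.001]  rows>= 0.12043285954991259 0.015474031042862043
```

View pics/w6.png

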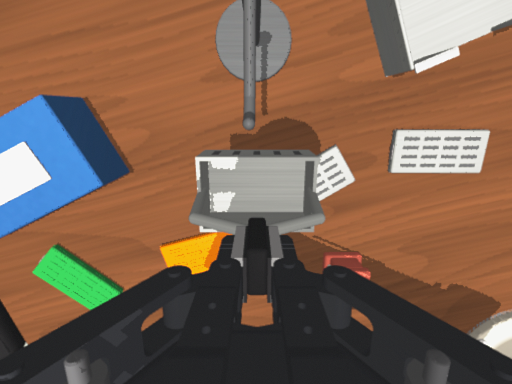

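View pics/s6a.png

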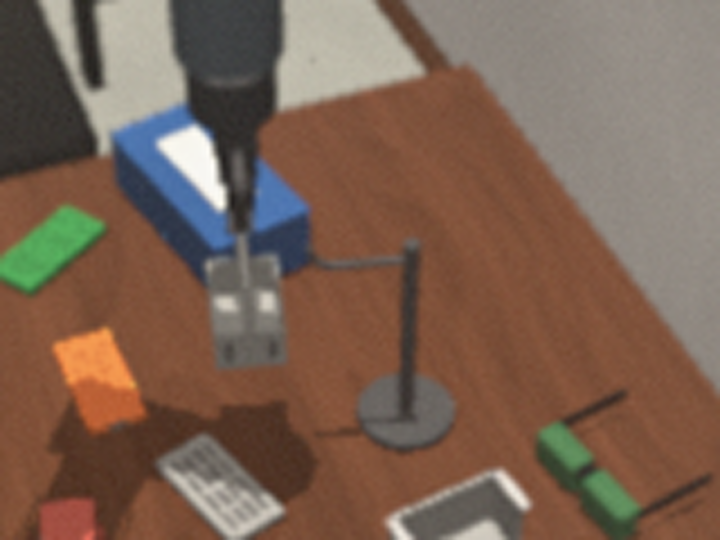

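View pics/t6a.png

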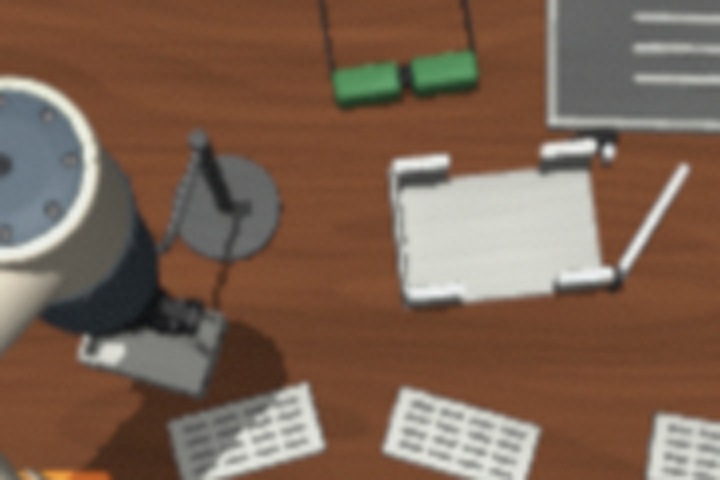

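Run:
```python
from plan import *
w=Cam("wrist");E2=w.E.copy();w.E=np.load("w6E.npy")
im=cv2.imread("pics/w6.png");crop(im,"w6a.png",190,0,320,140,5)
T=R.from_quat(manip.observe()["tcp_rot"]).as_matrix();p=manip.observe()["eef_pos"];print(p)
tip=w.plane([(249,121)],.241)[0];print("tip",tip, "tool frame",T.T@(tip-p))
post=np.array([.6383,.3262,.215]);print("post tool",T.T@(post-p));
```

```text
[0.4862 0.3602 0.2782]
tip [0.5475 0.348  0.241 ] tool frame [ 0.0372  0.0624 -0.0042]
post tool [ 0.0633  0.1557 -0.0069]
```

View pics/w6a.png

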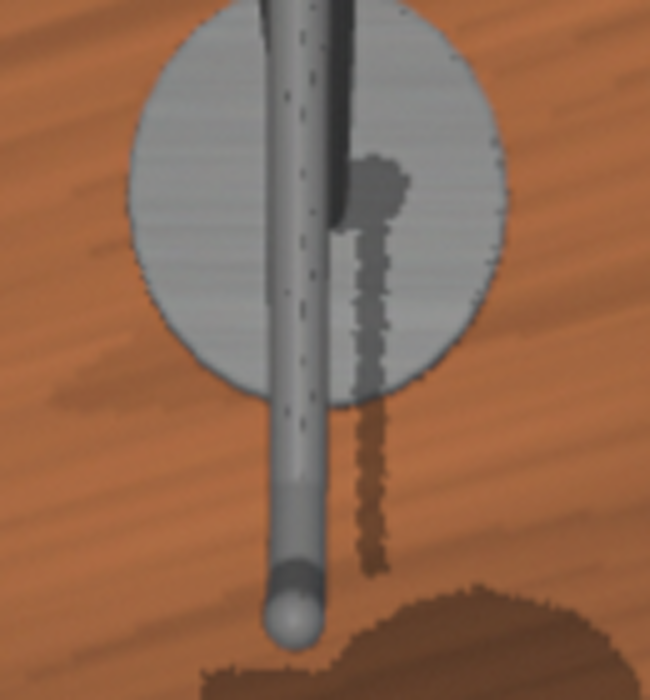

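Call:
step_arm --moves '[[[0,0.3,-0.18,0,0,0,1],[0,1.0,-0.18,0,0,0,1],[0,1.8,-0.18,0,0,0,1],[0,2.6,-0.18,0,0,0,1],[0,3.3,-0.18,0,0,0,1]]]'

```text
t: 6.78
eef_pos: [0.5845, 0.3397, 0.2776]
tcp_rot: [-0.561, -0.43, 0.561, -0.43]
contact_force: [0.9, -0.1, -2.1]
finger_gap: 0.0088
```

Call:
step_arm --moves '[[[0,0,0,0,0,0,1],[0,0,0,0,0,0,1],[0,0,0,0,0,0,1]]]'

```text
t: 7.15
eef_pos: [0.5826, 0.3407, 0.2782]
tcp_rot: [0.561, 0.43, -0.561, 0.43]
contact_force: [-0.2, 1.2, -2.1]
finger_gap: 0.0089
```

Run:
```python
from plan import *
plan([.5852,.3406,.235],254.8)
c,im=snap("wrist","w7.png"); np.save("w7E.npy",c.E)
c,im2=snap("side","s7.png")
crop(im2,"s7a.png",185,80,345,200,4.5)
```

```text
t 7.15 pos [0.5826 0.3407 0.2782] az -105.03 gap 0.0089 F [-0.2237  1.2227 -2.1327]
shift [ 1.44   0.084 -0.017] turn [ 0.017 -0.003 -0.001]  rows>= 0.6925439499134046 0.016177252682842026
```

View pics/w7.png

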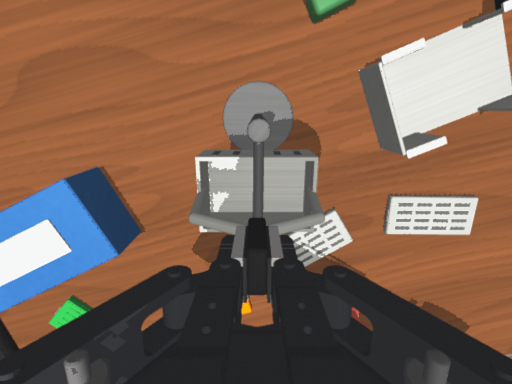

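View pics/s7a.png

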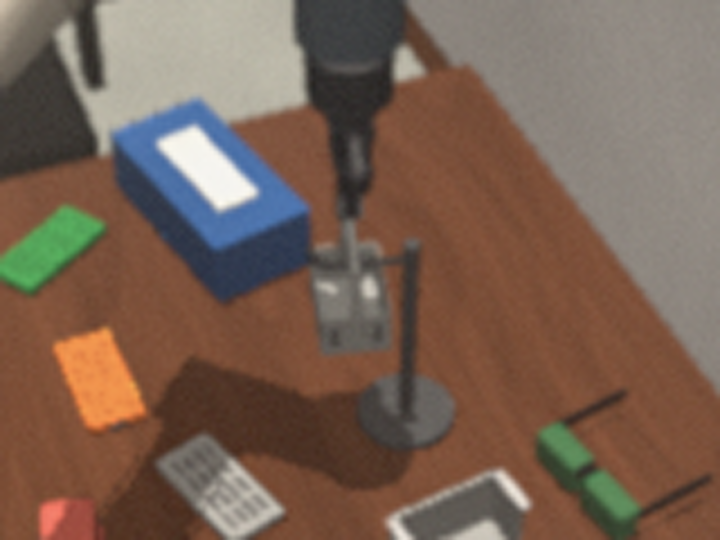

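Call:
step_arm --moves '[[[0.5,0.08,0,0,0,0,1],[0.9,0.08,0,0,0,0,1],[1.2,0.08,0,0,0,0,1],[1.3,0.08,0,0,0,0,1],[1.35,0.08,0,0,0,0,1]]]'

```text
t: 7.88
eef_pos: [0.5854, 0.3399, 0.2373]
tcp_rot: [0.561, 0.43, -0.561, 0.43]
contact_force: [0.2, 0.9, -2.4]
finger_gap: 0.0086
```

Call:
step_arm --moves '[[[0.04,0,0,0,0,0,1],[0.07,0,0,0,0,0,1]]]'

```text
t: 8.12
eef_pos: [0.5854, 0.3399, 0.2355]
tcp_rot: [0.561, 0.43, -0.561, 0.43]
contact_force: [0.2, 0.7, -2.1]
finger_gap: 0.0088
```

Call:
step_arm --moves '[[[0.04,0,0,0,0,0,1],[0.08,0,0,0,0,0,1],[0.08,0,0,0,0,0,1]]]'

```text
t: 8.5
eef_pos: [0.5855, 0.34, 0.2341]
tcp_rot: [0.562, 0.43, -0.56, 0.43]
contact_force: [-1.2, -0.7, 3.9]
finger_gap: 0.009
```

Call:
step_arm --moves '[[[0,0,0,0,0,0,0.7],[0,0,0,0,0,0,0.6],[0,0,0,0,0,0,0.5],[-0.5,0,0,0,0,0,0.5],[-1.5,0,0,0,0,0,0.5]]]'

```text
t: 9.12
eef_pos: [0.5848, 0.3396, 0.2767]
tcp_rot: [-0.56, -0.43, 0.562, -0.43]
contact_force: [0.4, 0.9, -0.8]
finger_gap: 0.0423
```

Call:
step_arm --moves '[[[-1.5,0,0,0,0,0,0.3],[-2,-1,0,0,0,0,0],[-2,-3,0,0,0,0,0],[-2,-5,0,0,0,0,0],[-2,-5,0,0,0,0,0]]]'

```text
t: 9.75
eef_pos: [0.4373, 0.3796, 0.3391]
tcp_rot: [0.561, 0.432, -0.56, 0.431]
contact_force: [-0.5, -0.0, 0.4]
finger_gap: 0.0856
```

Run:
```python
from plan import *
c,im=snap("wrist","w8.png"); np.save("w8E.npy",c.E)
c,im=snap("top","t8.png"); c,im2=snap("side","s8.png")
crop(im2,"s8a.png",185,80,345,200,4.5)
plan([.4278,.1084,.2],180)
```

```text
t 9.90 pos [0.4408 0.3789 0.3378] az -105.05 gap 0.0853 F [0.8686 0.4181 0.2698]
shift [4.594 1.923 8.819] turn [ 7.495 -0.001 -0.001]  rows>= 4.861391056700471 7.004287402200971
```

View pics/s8a.png

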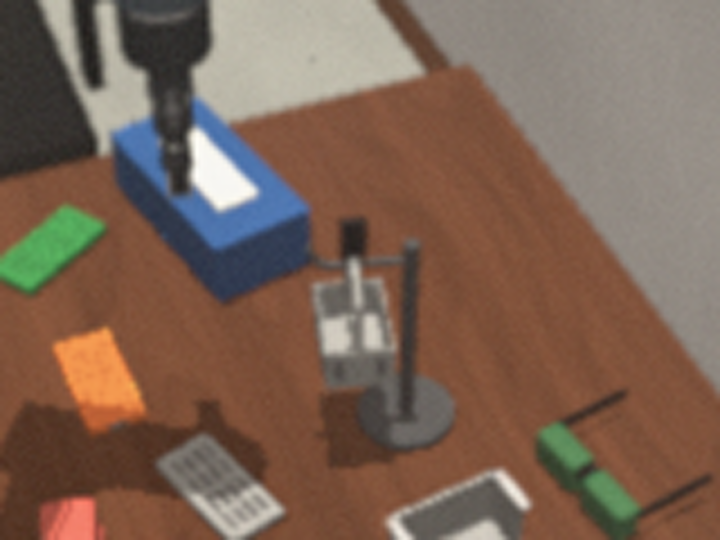

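View pics/w8.png

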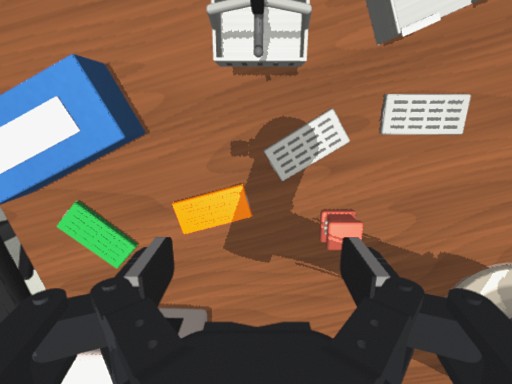

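View pics/t8.png

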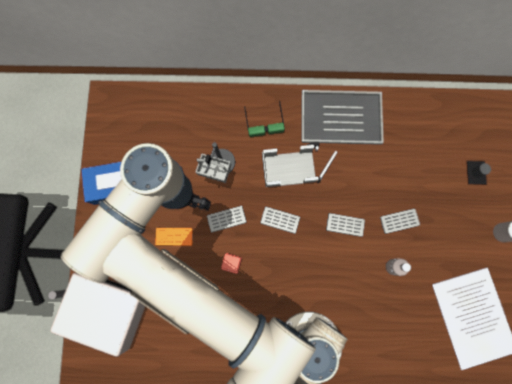

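Run:
```python
from plan import *
plan([.4273,.3008,.17],197)
```

```text
t 9.90 pos [0.4408 0.3789 0.3378] az -105.05 gap 0.0853 F [0.8686 0.4181 0.2698]
shift [5.594 0.241 2.63 ] turn [ 5.795 -0.001 -0.001]  rows>= 2.969210198153393 5.415502393004618
```

Call:
step_arm --moves '[[[1,0.1,0.5,1,0,0,0],[2,0.2,1,2,0,0,0],[3,0.2,1.5,3,0,0,0],[4,0.2,2.1,4,0,0,0],[5,0.2,2.6,5,0,0,0]]]'

```text
t: 10.52
eef_pos: [0.427, 0.3008, 0.1864]
tcp_rot: [-0.691, -0.15, 0.691, -0.15]
contact_force: [-0.6, -0.0, 0.2]
finger_gap: 0.0854
```

Call:
step_arm --moves '[[[0.6,0,0,0.8,0,0,0],[0.6,0,0,0.8,0,0,0],[0.6,0,0,0.8,0,0,0],[0.6,0,0,0.8,0,0,0]]]'

```text
t: 11.02
eef_pos: [0.4267, 0.3025, 0.1707]
tcp_rot: [0.7, 0.105, -0.699, 0.104]
contact_force: [-0.2, -0.4, 0.2]
finger_gap: 0.0852
```

```bash
cat > look.py <<'E'
from cass import *
from plan import *
import sys
def look(name,z=0.014,box=(100,20,420,330),show=True,vmin=120):
    s=manip.observe(); c,im=snap("wrist",name+".png"); np.save("pics/"+name+"E.npy",c.E)
    x0,y0,x1,y1=box; m=np.zeros_like(im); m[y0:y1,x0:x1]=im[y0:y1,x0:x1]
    T=R.from_quat(s["tcp_rot"]).as_matrix()
    az=np.degrees(np.arctan2(T[1,2],T[0,2]))
    print("t %.2f"%s["t"],"pos",s["eef_pos"],"az %.2f"%(az%360),"gap %.4f"%s["finger_gap"],"settle",np.abs(Cam("wrist").E-c.E).max())
    for r in rects(c,m,2000,vmin=vmin,z=z):
        p=np.array([r[0]/1000,r[1]/1000,z]); d=T.T@(p-s["eef_pos"])*1000
        print(*[np.round(v,1) for v in r[:5]],"px",np.round(r[5]),"jaws az",round((r[4]+90)%180+0,1),"tool y,z mm",np.round(d[1:],1))
E
python3 - <<'E'
from look import *
look("c1a")
E
```

```text
t 11.03 pos [0.4267 0.3025 0.1707] az 197.01 gap 0.0852 settle 0.0002605938527077689
426.4 296.5 130.0 61.6 -73.1 px [257. 167.] jaws az 16.9 tool y,z mm [5.7 2.3]
```

View pics/c1a.png

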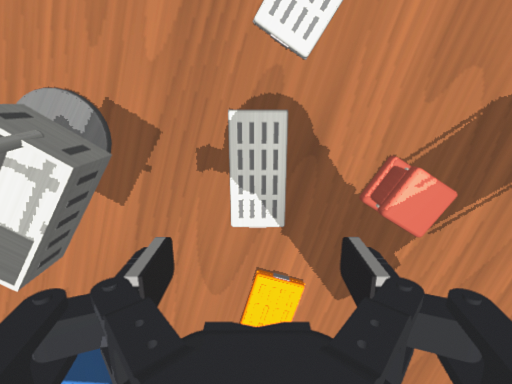

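Call:
step_arm --moves '[[[1.6,0.19,0.05,0,0,0,0],[3.2,0.19,0.05,0,0,0,0],[4.6,0.19,0.05,0,0,0,0],[5.4,0.19,0.05,0,0,0,0],[5.75,0.19,0.05,0,0,0,0]]]'

```text
t: 11.7
eef_pos: [0.426, 0.2959, -0.0036]
tcp_rot: [-0.699, -0.104, 0.7, -0.105]
contact_force: [0.1, -0.5, 1.0]
finger_gap: 0.0855
```

Call:
step_arm --moves '[[[0,0,0,0,0,0,0.15],[0,0,0,0,0,0,0.4],[0,0,0,0,0,0,0.4],[0,0,0,0,0,0,0.4]]]' --grip_force 60

```text
t: 12.2
eef_pos: [0.4272, 0.2972, -0.0009]
tcp_rot: [0.7, 0.105, -0.698, 0.104]
contact_force: [-1.1, -0.2, 7.0]
finger_gap: 0.06
```

Call:
step_arm --moves '[[[-0.3,0,0,0,0,0,0.4],[-1.3,0,0,0,0,0,0.4],[-2.6,0,0,0,0,0,0.4],[-4.2,0,0,0,0,0,0.4],[-5.7,0,0,0,0,0,0.4]]]'

```text
t: 12.82
eef_pos: [0.4258, 0.2958, 0.1703]
tcp_rot: [-0.699, -0.104, 0.699, -0.104]
contact_force: [0.8, 0.7, -2.4]
finger_gap: 0.0598
```

Call:
step_arm --moves '[[[0,0,0,0,0,0,1],[0,0,0,0,0,0,1],[0,0,0,0,0,0,1]]]'

```text
t: 13.2
eef_pos: [0.4254, 0.2954, 0.1669]
tcp_rot: [-0.698, -0.104, 0.7, -0.105]
contact_force: [-0.5, -0.2, -2.7]
finger_gap: 0.0604
```

Run:
```python
from look import *
s=manip.observe()["eef_pos"][2]
look("c1b",z=s+.015)
```

```text
t 13.20 pos [0.4254 0.2954 0.1669] az 196.94 gap 0.0604 settle 0.0002546367200589499
427.5 285.2 109.1 91.9 -73.2 px [258. 234.] jaws az 16.8 tool y,z mm [10.4  1. ]
440.5 198.7 32.6 16.4 16.8 px [290.  34.] jaws az 106.8 tool y,z mm [96.9 13.8]
```

View pics/c1b.png

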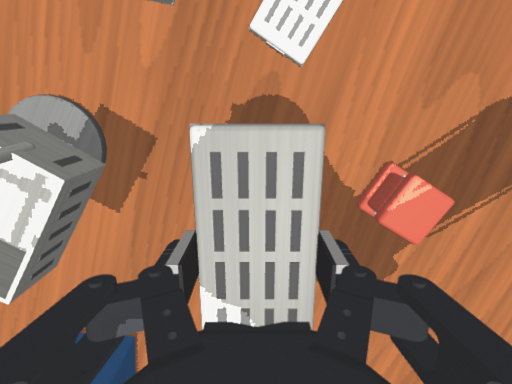

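```bash
cat >> look.py <<'E'
def toolpt(name,px,dz):
    s=manip.observe(); c=Cam("wrist"); c.E=np.load("pics/"+name+"E.npy")
    T=R.from_quat(s["tcp_rot"]).as_matrix(); return T.T@(c.plane([px],s["eef_pos"][2]+dz)[0]-s["eef_pos"])*1000
E
python3 - <<'E'
from look import *
for p in [(192,125.5),(258,124.5),(324,125)]: print(toolpt("c1b",p,.015))
im=cv2.imread("pics/c1b.png"); crop(im,"c1bx.png",180,110,340,160,4)
plan([.55,.18,.2],187.4)
E
```

```text
[-14.9818  64.3006 -27.2729]
[-14.9075  64.7559   1.7508]
[-14.8341  64.4999  30.8146]
t 13.25 pos [0.4256 0.2955 0.1669] az -163.06 gap 0.0600 F [ 0.1871 -0.5735 -1.7453]
shift [-1.103  4.892 -2.844] turn [ 0.954  0.014 -0.009]  rows>= 2.7672616293527654 0.8912751806667488
```

View pics/c1bx.png

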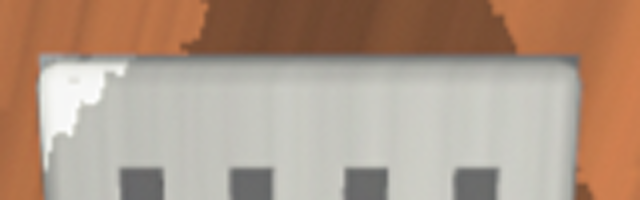

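Run:
```python
from plan import *
plan([.6175,.0728,.15],187.4)
c=Cam("top");im=cv2.imread("pics/t8.png")
def car(ctr,yaw,pts):
    a=np.radians(yaw);p=np.array(pts,float)/1000;return np.c_[ctr[0]+p[:,0]*np.cos(a)-p[:,1]*np.sin(a),ctr[1]+p[:,0]*np.sin(a)+p[:,1]*np.cos(a),p[:,2]]
pts=[(95,58,68),(95,-58,68),(-42,58,68),(42,58,68),(-42,-58,68),(42,-58,68),(-90,-58,68),(-102,58,68),(-90,53,4),(-90,-53,4)]
x0,y0,k=255,130,8
im=cv2.resize(im[130:200,255:345],None,fx=k,fy=k,interpolation=cv2.INTER_CUBIC)
for q in c.proj(car((.6175,.0728),97.4,pts)): cv2.circle(im,tuple(int(v) for v in ((q-[x0,y0]+.5)*k)),3,(0,0,255),-1)
cv2.imwrite("pics/ov_t8.png",im)
```

```text
t 13.25 pos [0.4256 0.2955 0.1669] az -163.06 gap 0.0600 F [ 0.1871 -0.5735 -1.7453]
shift [ 0.567  8.964 -3.959] turn [ 0.954  0.014 -0.009]  rows>= 4.711555470849113 0.8912751806667488
```

View pics/ov_t8.png

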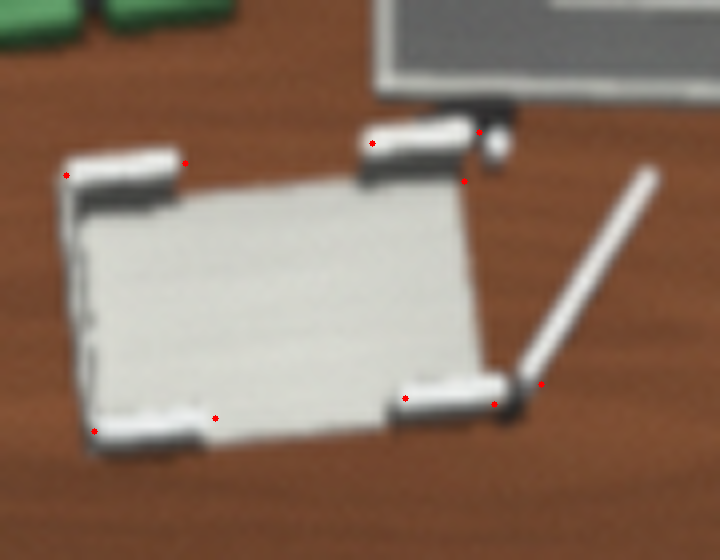

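Call:
step_arm --moves '[[[0,1.7,-0.7,0.2,0,0,1],[0,3.5,-1.6,0.4,0,0,1],[0,5.3,-2.4,0.7,0,0,1],[0,7.1,-3.2,1,0,0,1],[0,8.9,-3.95,1,0,0,1]]]'

```text
t: 13.88
eef_pos: [0.6181, 0.0735, 0.1671]
tcp_rot: [-0.705, -0.042, 0.707, -0.043]
contact_force: [0.6, 1.7, -2.3]
finger_gap: 0.0605
```

Call:
step_arm --moves '[[[0,0,0,0,0,0,1],[0,0,0,0,0,0,1],[0,0,0,0,0,0,1],[0,0,0,0,0,0,1]]]'

```text
t: 14.38
eef_pos: [0.6169, 0.0762, 0.1685]
tcp_rot: [0.706, 0.043, -0.706, 0.043]
contact_force: [-0.8, 0.9, -2.8]
finger_gap: 0.0602
```

Run:
```python
from look import *
plan([.618,.0745,.10],187.0)
look("c1c",z=.18)
```

```text
t 14.38 pos [0.6169 0.0762 0.1685] az -172.96 gap 0.0602 F [-0.7574  0.8634 -2.7597]
shift [ 2.284  0.061 -0.028] turn [ 0.004 -0.001  0.   ]  rows>= 1.0967251406538874 0.003590066252621388
t 14.38 pos [0.6169 0.0762 0.1685] az 187.04 gap 0.0602 settle 0.0001541865235100831
539.2 51.8 50.7 27.0 75.2 px [405. 232.] jaws az 165.2 tool y,z mm [14.7 80.1]
618.6 58.2 131.0 68.5 -82.6 px [256. 196.] jaws az 7.4 tool y,z mm [18.   0.5]
680.3 -4.2 40.3 26.7 89.9 px [131.  66.] jaws az 179.9 tool y,z mm [ 87.6 -53. ]
```

View pics/c1c.png

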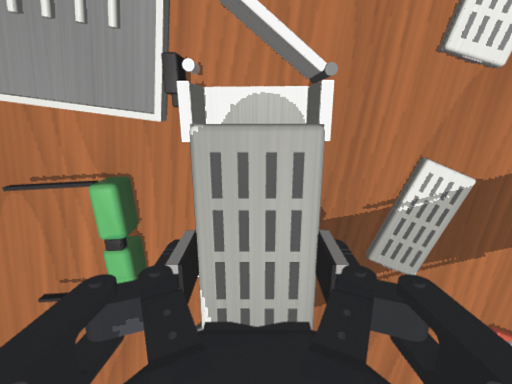

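Call:
step_arm --moves '[[[1.4,0.06,-0.03,0,0,0,1],[2.8,0.06,-0.03,0,0,0,1],[4.2,0.06,-0.03,0,0,0,1],[4.9,0.06,-0.03,0,0,0,1],[5.3,0.06,-0.03,0,0,0,1]]]'

```text
t: 15.05
eef_pos: [0.6179, 0.0739, 0.0083]
tcp_rot: [-0.705, -0.043, 0.706, -0.043]
contact_force: [0.1, 0.1, -1.6]
finger_gap: 0.0602
```

Call:
step_arm --moves '[[[0.05,0,0,0,0,0,1],[0.1,0,0,0,0,0,1]]]'

```text
t: 15.3
eef_pos: [0.6194, 0.0739, 0.0075]
tcp_rot: [0.707, 0.043, -0.705, 0.043]
contact_force: [0.5, 0.7, -1.5]
finger_gap: 0.0601
```

Call:
step_arm --moves '[[[0.06,0,0,0,0,0,1],[0.1,0,0,0,0,0,1],[0.1,0,0,0,0,0,1]]]'

```text
t: 15.68
eef_pos: [0.6185, 0.0735, 0.0034]
tcp_rot: [0.706, 0.043, -0.706, 0.043]
contact_force: [0.3, 0.6, -2.0]
finger_gap: 0.0604
```

Call:
step_arm --moves '[[[0.05,0,0,0,0,0,1],[0.08,0,0,0,0,0,1],[0.08,0,0,0,0,0,1]]]'

```text
t: 16.05
eef_pos: [0.6187, 0.0735, 0.0032]
tcp_rot: [0.706, 0.043, -0.705, 0.043]
contact_force: [-6.5, 0.1, 10.4]
finger_gap: 0.06
```

Call:
step_arm --moves '[[[-0.05,0,0,0,0,0,0.17],[-0.05,0,0,0,0,0,0.15],[-0.5,0,0,0,0,0,0.15],[-1.5,0,0,0,0,0,0.15],[-3,0,0,0,0,0,0.15]]]'

```text
t: 16.68
eef_pos: [0.6178, 0.0733, 0.0914]
tcp_rot: [-0.705, -0.043, 0.707, -0.043]
contact_force: [0.0, 0.1, 0.5]
finger_gap: 0.0727
```

Call:
step_arm --moves '[[[-2,0,0,0,0,0,0],[-3,0,0,0,0,0,0],[-3,0,0,0,0,0,0],[-3,0,0,0,0,0,0],[-3,0,0,0,0,0,0]]]'

```text
t: 17.3
eef_pos: [0.6178, 0.0734, 0.1797]
tcp_rot: [-0.705, -0.043, 0.707, -0.043]
contact_force: [-0.2, 0.4, 0.3]
finger_gap: 0.0854
```

Run:
```python
from look import *
look("c1d",z=.018,vmin=90)
im=cv2.imread("pics/c1d.png");crop(im,"c1dx.png",150,60,370,260,3)
```

```text
t 17.30 pos [0.6178 0.0734 0.1797] az 186.94 gap 0.0854 settle 0.00014356022987482928
461.3 117.9 153.6 79.8 -74.1 px [393. 232.] jaws az 15.9 tool y,z mm [-63.2 149.6]
615.2 88.8 221.4 151.8 -82.3 px [250. 180.] jaws az 7.7 tool y,z mm [-15.6   0.3]
586.0 -38.4 149.0 52.5 -46.7 px [300.  75.] jaws az 43.3 tool y,z mm [107.1  44.7]
751.4 -18.6 96.4 66.7 -89.9 px [134.  69.] jaws az 0.1 tool y,z mm [ 107.4 -121.9]
```

View pics/c1dx.png

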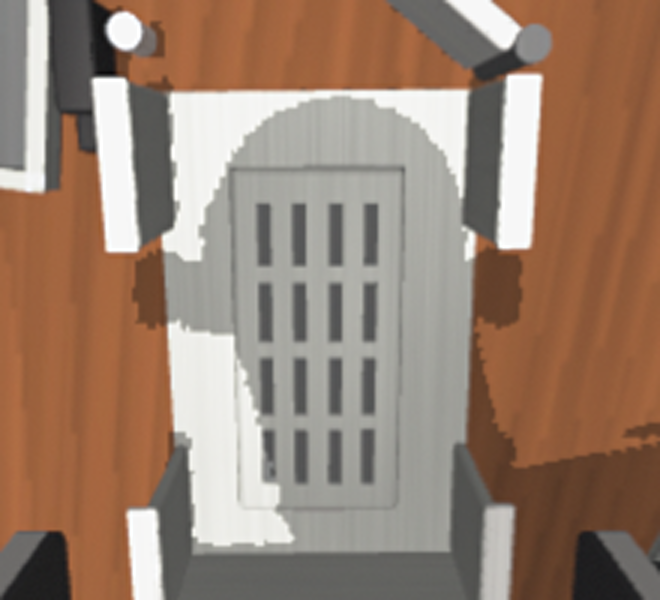

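Run:
```python
from look import *
c=Cam("wrist");c.E=np.load("pics/c1dE.npy")
g=lambda p:(150+(p[0]+.5)/3-.5,60+(p[1]+.5)/3-.5)
P=lambda pts,z:c.plane([g(p) for p in pts],z)*1000
q=P([(231,167),(405,167),(399,508),(240,508)],.018)[:,:2]; print(q,q.mean(0)); d=(q[3]+q[2]-q[0]-q[1])/2;print(np.linalg.norm(d),np.degrees(np.arctan2(d[1],d[0])))
ctr=q.mean(0)
o=P([(107,250),(531,247),(130,512),(514,506)],.068)[:,:2]; print(o,o.mean(0))
i=P([(140,250),(499,247),(160,508),(484,506)],.068)[:,:2]; print(i,i.mean(0))
d=(o[2]+o[3]-o[0]-o[1])/2;print(np.degrees(np.arctan2(d[1],d[0])),np.linalg.norm(d)); th=np.arctan2(d[1],d[0])
fl=P([(318,92),(318,552)],.004)[:,:2]; print("floor ends",fl,fl.mean(0),np.linalg.norm(fl[0]-fl[1]))
u=np.array([np.cos(th),np.sin(th)]);n=np.array([-u[1],u[0]])
for m in (o.mean(0),i.mean(0),fl.mean(0)): print("cass rel",(ctr-m)@u,(ctr-m)@n)
T=R.from_quat(manip.observe()["tcp_rot"]).as_matrix();p=manip.observe()["eef_pos"];print("cass in tool",T.T@(np.r_[ctr/1000,.018]-p)*1000)
```

```text
[[655.1381  12.6871]
 [595.1836   5.3883]
 [578.4137 132.7535]
 [639.9527 140.1364]] [617.172   72.7414]
128.4051940764975 97.14794107951617
[[684.7902  39.2198]
 [559.6031  23.1379]
 [673.0699 123.0821]
 [549.2265 106.0908]] [616.6724  72.8827]
[[675.0746  38.024 ]
 [569.0546  24.2679]
 [663.4961 120.5263]
 [558.9091 107.2663]] [616.6336  72.5211]
97.54565732425284 84.13616999655862
floor ends [[628.1974 -16.0768]
 [606.6522 162.3099]] [617.4248  73.1166] 179.68307057935968
cass rel -0.2057003305731548 -0.4767060170356182
cass rel 0.14762494016357405 -0.5626595145702776
cass rel -0.3387724267889097 0.29983779340063144
cass in tool [161.6908   0.4683   0.4516]
```

Run:
```python
from plan import *
plan([.4285,.1045,.17],164.6)
```

```text
t 17.35 pos [0.6179 0.0734 0.1797] az -173.06 gap 0.0853 F [ 0.2967 -0.5497 -0.4734]
shift [ 0.336 -1.793  6.142] turn [ 2.234  0.013 -0.005]  rows>= 3.075360694498058 2.0879982184486976
```

Call:
step_arm --moves '[[[0,-0.4,1.5,0.6,0,0,0],[0.1,-0.9,3,1.2,0,0,0],[0.3,-1.4,4.6,1.8,0,0,0],[0.34,-1.8,6.14,2.23,0,0,0],[0.34,-1.8,6.14,2.23,0,0,0]]]'

```text
t: 17.98
eef_pos: [0.4263, 0.1046, 0.1704]
tcp_rot: [-0.7, 0.094, 0.701, 0.094]
contact_force: [1.0, 1.0, 0.3]
finger_gap: 0.0854
```

Call:
step_arm --moves '[[[0,0,0,0,0,0,0],[0,0,0,0,0,0,0],[0,0,0,0,0,0,0],[0,0,0,0,0,0,0]]]'

```text
t: 18.48
eef_pos: [0.4294, 0.1048, 0.1704]
tcp_rot: [-0.701, 0.095, 0.701, 0.095]
contact_force: [-0.3, 0.6, 0.3]
finger_gap: 0.0853
```

Run:
```python
from look import *
look("c2a")
```

```text
t 18.48 pos [0.4294 0.1048 0.1704] az 164.61 gap 0.0853 settle 0.00011604473233628454
590.2 118.7 117.8 51.2 66.1 px [113. 224.] jaws az 156.1 tool y,z mm [ -56.1 -151.3]
426.8 104.4 129.0 61.5 74.6 px [258. 172.] jaws az 164.6 tool y,z mm [1.  2.4]
```

View pics/c2a.png

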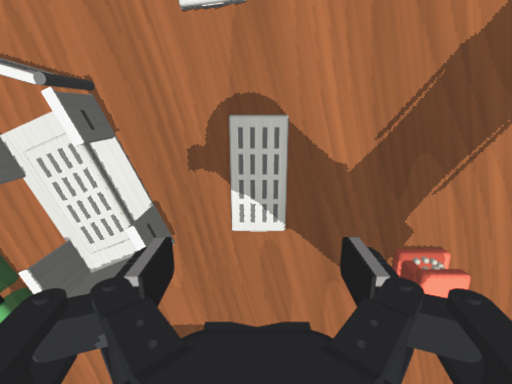

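Call:
step_arm --moves '[[[1.6,0.03,0.06,0,0,0,0],[3.2,0.03,0.06,0,0,0,0],[4.6,0.03,0.06,0,0,0,0],[5.3,0.03,0.06,0,0,0,0],[5.64,0.03,0.06,0,0,0,0]]]'

```text
t: 19.15
eef_pos: [0.4267, 0.1041, 0.0004]
tcp_rot: [-0.7, 0.095, 0.701, 0.094]
contact_force: [-0.2, -0.2, 0.5]
finger_gap: 0.0853
```

Call:
step_arm --moves '[[[0,0,0,0,0,0,0.1],[0,0,0,0,0,0,0.15],[0,0,0,0,0,0,0.4],[0,0,0,0,0,0,1],[0,0,0,0,0,0,1]]]' --grip_force 60

```text
t: 19.77
eef_pos: [0.4279, 0.1049, 0.003]
tcp_rot: [0.701, -0.094, -0.7, -0.095]
contact_force: [-3.2, -0.1, 8.3]
finger_gap: 0.0596
```

Call:
step_arm --moves '[[[-0.3,0,0,0,0,0,1],[-1.3,0,0,0,0,0,1],[-2.6,0,0,0,0,0,1],[-4.2,0,0,0,0,0,1],[-5.7,0,0,0,0,0,1]]]'

```text
t: 20.4
eef_pos: [0.4268, 0.1043, 0.1747]
tcp_rot: [0.701, -0.094, -0.701, -0.095]
contact_force: [0.9, 1.3, -2.4]
finger_gap: 0.0598
```

Call:
step_arm --moves '[[[0,0,0,0,0,0,1],[0,0,0,0,0,0,1],[0,0,0,0,0,0,1],[0,0,0,0,0,0,1]]]'

```text
t: 20.9
eef_pos: [0.4266, 0.1042, 0.1716]
tcp_rot: [-0.7, 0.095, 0.701, 0.094]
contact_force: [-0.7, -0.6, -1.9]
finger_gap: 0.0598
```

```bash
cat >> look.py <<'E'
def edge(name):
    # far edge rows of held cassette (top image): strongest brown->grey change (saturation drop), per column
    im=cv2.imread("pics/"+name+".png"); s=cv2.GaussianBlur(cv2.cvtColor(im,cv2.COLOR_BGR2HSV)[...,1],(3,3),0).astype(float)
    rows=[]
    for x in range(205,311,5):
        col=s[95:160,x]; g=col[:-4]-col[4:]; rows.append(95+2+np.argmax(g))
    return np.median(rows)
E
python3 - <<'E'
from look import *
look("c2b",z=manip.observe()["eef_pos"][2]+.013)
for n in("c1b","c1c","c2b"): print(n,edge(n))
plan([.6178,.0734,.18],186.95)
im=cv2.imread("pics/c2b.png");crop(im,"c2bx.png",180,110,340,160,4)
E
```

```text
t 20.90 pos [0.4266 0.1042 0.1716] az 164.64 gap 0.0598 settle 0.0003331475569903486
483.6 72.8 49.0 26.6 66.3 px [117. 231.] jaws az 156.3 tool y,z mm [ 15.3 -63.2]
423.1 93.5 109.6 59.4 74.6 px [259. 230.] jaws az 164.6 tool y,z mm [11.3  0.6]
c1b 123.0
c1c 130.0
c2b 122.0
t 20.95 pos [0.4267 0.1043 0.1717] az 164.64 gap 0.0598 F [ 0.3466 -0.739  -1.6639]
shift [-0.284 -0.694 -6.413] turn [-2.231  0.008 -0.006]  rows>= 3.0993017125366946 2.0849924554407573
```

View pics/c2bx.png

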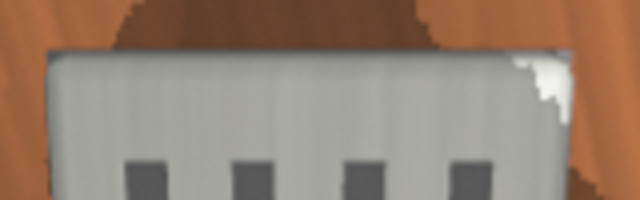

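Run:
```python
from look import *
c=Cam("wrist");K=c.K
# in tool frame: camera at (-.1423,.0707), axis tilt 16.27deg
def ty(row,depth_x):  # depth_x: lid's tool x rel TCP (m)
    a=np.arctan((row-K[1,2])/K[1,1]); ang=-np.radians(16.27)-a  # angle from tool x toward +y
    return .0707+np.tan(ang)*(depth_x+.1423)
for r,w in ((123.6,135.5),(122.7,131)):
    dep=.062*281.7/w  # from width (zcam)
    for dx in (-.014,-.011): print(r,dx,ty(r,dx)*1000, "depth from width",dep, (dep)-.1423*.96)
```

```text
123.6 -0.014 64.08050668888865 depth from width 0.1288959409594096 -0.007712059040590413
123.6 -0.011 63.9257250837964 depth from width 0.1288959409594096 -0.007712059040590413
122.7 -0.014 64.46935037823778 depth from width 0.1333236641221374 -0.0032843358778626153
122.7 -0.011 64.32366098723789 depth from width 0.1333236641221374 -0.0032843358778626153
```

Call:
step_arm --moves '[[[-0.28,-0.1,-1.3,-0.5,0,0,1],[-0.28,-0.2,-2.6,-1,0,0,1],[-0.28,-0.4,-3.9,-1.5,0,0,1],[-0.28,-0.6,-5.2,-2,0,0,1],[-0.28,-0.69,-6.41,-2.23,0,0,1]]]'

```text
t: 21.58
eef_pos: [0.6192, 0.0733, 0.1799]
tcp_rot: [-0.705, -0.043, 0.706, -0.044]
contact_force: [1.3, -0.0, -1.3]
finger_gap: 0.0597
```

Call:
step_arm --moves '[[[0,0,0,0,0,0,1],[0,0,0,0,0,0,1],[0,0,0,0,0,0,1],[0,0,0,0,0,0,1],[0,0,0,0,0,0,1]]]'

```text
t: 22.2
eef_pos: [0.6178, 0.0737, 0.1813]
tcp_rot: [0.706, 0.043, -0.706, 0.043]
contact_force: [-0.5, 0.3, -1.0]
finger_gap: 0.0595
```

Run:
```python
from look import *
plan([.6178,.0734,.022],186.95)
```

```text
t 22.20 pos [0.6178 0.0737 0.1813] az -173.04 gap 0.0595 F [-0.4864  0.2535 -0.9937]
shift [5.31  0.011 0.003] turn [ 0.001 -0.003  0.001]  rows>= 2.5489423760044274 0.0032249345402911187
```

Call:
step_arm --moves '[[[1.5,0,0,0,0,0,1],[3,0,0,0,0,0,1],[4.2,0,0,0,0,0,1],[4.9,0,0,0,0,0,1],[5.15,0,0,0,0,0,1]]]'

```text
t: 22.82
eef_pos: [0.6172, 0.0733, 0.0251]
tcp_rot: [-0.705, -0.043, 0.707, -0.043]
contact_force: [-0.3, -0.6, -1.4]
finger_gap: 0.0596
```

Call:
step_arm --moves '[[[0.03,0,0,0,0,0,1],[0.06,0,0,0,0,0,1],[0.09,0,0,0,0,0,1],[0.09,0,0,0,0,0,1]]]'

```text
t: 23.32
eef_pos: [0.6182, 0.0736, 0.0242]
tcp_rot: [0.706, 0.043, -0.706, 0.043]
contact_force: [-0.1, -0.4, -2.1]
finger_gap: 0.0598
```

Call:
step_arm --moves '[[[0.04,0,0,0,0,0,1],[0.08,0,0,0,0,0,1],[0.08,0,0,0,0,0,1]]]'

```text
t: 23.7
eef_pos: [0.6181, 0.0735, 0.0212]
tcp_rot: [-0.706, -0.043, 0.706, -0.043]
contact_force: [0.9, -0.7, -1.7]
finger_gap: 0.0598
```

Call:
step_arm --moves '[[[0.04,0,0,0,0,0,1],[0.06,0,0,0,0,0,1],[0.06,0,0,0,0,0,1]]]'

```text
t: 24.08
eef_pos: [0.6181, 0.0735, 0.0211]
tcp_rot: [0.706, 0.043, -0.706, 0.043]
contact_force: [-5.1, 0.9, 7.6]
finger_gap: 0.0596
```

Call:
step_arm --moves '[[[-0.05,0,0,0,0,0,0.2],[-0.05,0,0,0,0,0,0.15],[-0.5,0,0,0,0,0,0.15],[-1.5,0,0,0,0,0,0.15],[-3,0,0,0,0,0,0.15]]]'

```text
t: 24.7
eef_pos: [0.6173, 0.0733, 0.11]
tcp_rot: [-0.705, -0.043, 0.707, -0.043]
contact_force: [0.7, -0.5, -0.2]
finger_gap: 0.0727
```

Call:
step_arm --moves '[[[-1,0,0,0,0,0,0],[-2.3,0,0,0,0,0,0],[-2.3,0,0,0,0,0,0],[-2.3,0,0,0,0,0,0],[-2.3,0,0,0,0,0,0]]]'

```text
t: 25.32
eef_pos: [0.6175, 0.0734, 0.1775]
tcp_rot: [-0.705, -0.043, 0.706, -0.043]
contact_force: [0.1, -0.5, -0.1]
finger_gap: 0.0855
```

Run:
```python
from look import *
look("c2d",z=.032,vmin=90)
im=cv2.imread("pics/c2d.png");crop(im,"c2dx.png",150,60,370,260,3)
plan([.4155,-.1255,.17],171.3)
```

```text
t 25.32 pos [0.6175 0.0734 0.1775] az 186.94 gap 0.0855 settle 9.412141706061083e-05
615.8 85.0 211.3 144.9 -82.3 px [243. 170.] jaws az 7.7 tool y,z mm [-11.8   0. ]
605.5 -52.9 102.8 23.4 -27.6 px [285.  49.] jaws az 62.4 tool y,z mm [123.9  26.9]
745.0 -17.4 91.3 62.2 -90.0 px [133.  69.] jaws az 0.0 tool y,z mm [ 105.5 -115.8]
t 25.38 pos [0.6175 0.0734 0.1775] az -173.06 gap 0.0854 F [ 0.5988  0.5837 -0.5063]
shift [0.267 5.767 7.486] turn [ 1.564  0.011 -0.004]  rows>= 4.5377196984215 1.4620599919923853
```

View pics/c2dx.png

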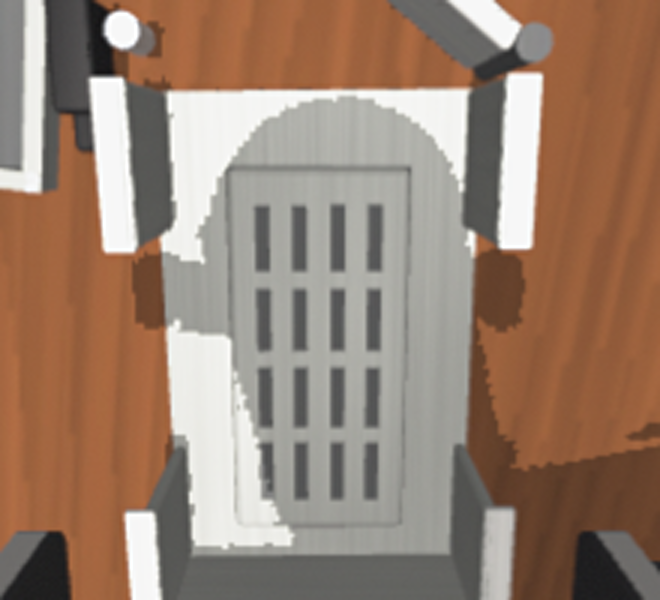

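```bash
cat >> look.py <<'E'
def pile(name,pts,z,k=3,x0=150,y0=60):
    c=Cam("wrist");c.E=np.load("pics/"+name+"E.npy")
    q=c.plane([(x0+(p[0]+.5)/k-.5,y0+(p[1]+.5)/k-.5) for p in pts],z)[:,:2]*1000
    d=(q[3]+q[2]-q[0]-q[1])/2; e=(q[1]+q[2]-q[0]-q[3])/2
    print(name,"ctr",q.mean(0),"len",np.linalg.norm(d),"wid",np.linalg.norm(e),"yaw",np.degrees(np.arctan2(d[1],d[0])))
E
python3 - <<'E'
from look import *
pile("c2d",[(227,167),(411,167),(401,523),(236,524)],.032)
pile("c1d",[(231,167),(405,167),(399,508),(240,508)],.018)
E
```

```text
c2d ctr [617.0116  72.1394] len 127.82935386099018 wid 60.85988510531574 yaw 96.82033615153574
c1d ctr [617.172   72.7414] len 128.4051940764975 wid 61.18865882903885 yaw 97.14794107951617
```

Call:
step_arm --moves '[[[0,1.1,1.5,0.3,0,0,0],[0,2.3,3,0.7,0,0,0],[0,3.5,4.5,1.1,0,0,0],[0.1,4.6,6,1.5,0,0,0],[0.26,5.77,7.49,1.56,0,0,0]]]'

```text
t: 26.0
eef_pos: [0.4142, -0.1265, 0.1703]
tcp_rot: [-0.705, 0.054, 0.705, 0.053]
contact_force: [0.4, -0.3, 0.2]
finger_gap: 0.0852
```

Call:
step_arm --moves '[[[0,0,0,0,0,0,0],[0,0,0,0,0,0,0],[0,0,0,0,0,0,0],[0,0,0,0,0,0,0]]]'

```text
t: 26.5
eef_pos: [0.4165, -0.1249, 0.1705]
tcp_rot: [-0.705, 0.053, 0.705, 0.053]
contact_force: [0.2, 0.6, 0.4]
finger_gap: 0.0855
```

Run:
```python
from look import *
look("c3a")
```

```text
t 26.50 pos [ 0.4165 -0.1249  0.1705] az 171.41 gap 0.0855 settle 0.00010038884580773622
414.3 -130.5 129.0 61.6 81.3 px [257. 167.] jaws az 171.3 tool y,z mm [5.9 1.2]
```

View pics/c3a.png

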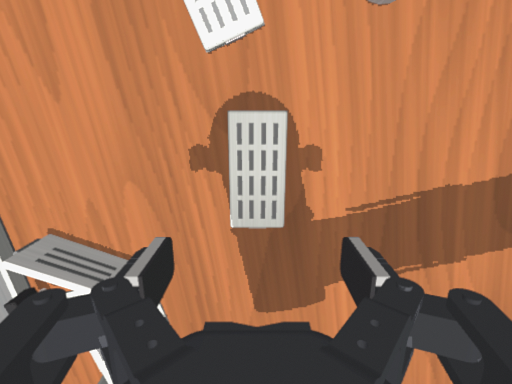

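Call:
step_arm --moves '[[[1.6,0.19,0.04,0,0,0,0],[3.2,0.19,0.04,0,0,0,0],[4.6,0.19,0.04,0,0,0,0],[5.3,0.19,0.04,0,0,0,0],[5.61,0.19,0.04,0,0,0,0]]]'

```text
t: 27.18
eef_pos: [0.4134, -0.1307, 0.0012]
tcp_rot: [-0.704, 0.053, 0.706, 0.053]
contact_force: [-0.2, 0.6, 0.3]
finger_gap: 0.0856
```

Call:
step_arm --moves '[[[0,0,0,0,0,0,0.1],[0,0,0,0,0,0,0.15],[0,0,0,0,0,0,0.4],[0,0,0,0,0,0,1],[0,0,0,0,0,0,1]]]' --grip_force 60

```text
t: 27.8
eef_pos: [0.4149, -0.1309, 0.004]
tcp_rot: [0.706, -0.053, -0.704, -0.053]
contact_force: [-3.0, 1.4, 9.3]
finger_gap: 0.0598
```

Call:
step_arm --moves '[[[-0.3,0,0,0,0,0,1],[-1.3,0,0,0,0,0,1],[-2.6,0,0,0,0,0,1],[-4.2,0,0,0,0,0,1],[-5.7,0,0,0,0,0,1]]]'

```text
t: 28.42
eef_pos: [0.4135, -0.1309, 0.1756]
tcp_rot: [0.705, -0.053, -0.705, -0.053]
contact_force: [0.8, 0.1, -1.8]
finger_gap: 0.0593
```

Call:
step_arm --moves '[[[0,0,0,0,0,0,1],[0,0,0,0,0,0,1],[0,0,0,0,0,0,1],[0,0,0,0,0,0,1]]]'

```text
t: 28.92
eef_pos: [0.4133, -0.1309, 0.1725]
tcp_rot: [-0.704, 0.053, 0.706, 0.053]
contact_force: [0.2, -0.7, -1.2]
finger_gap: 0.0597
```

Run:
```python
from look import *
look("c3b",z=manip.observe()["eef_pos"][2]+.013)
plan([.6178,.0734,.18],186.95)
im=cv2.imread("pics/c3b.png");crop(im,"c3bx.png",180,110,340,160,4)
```

```text
t 28.93 pos [ 0.4133 -0.1309  0.1725] az 171.34 gap 0.0597 settle 0.00039099153034281246
411.0 -141.0 108.0 59.1 81.3 px [257. 237.] jaws az 171.3 tool y,z mm [10.3  0.8]
t 28.98 pos [ 0.4135 -0.1309  0.1727] az 171.34 gap 0.0597 F [ 0.8448  0.0427 -0.8365]
shift [-0.257 -7.759 -5.708] turn [-1.561  0.01  -0.   ]  rows>= 4.625095545191848 1.4589476082622503
```

View pics/c3bx.png

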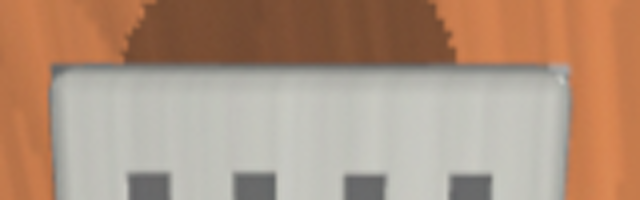

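Call:
step_arm --moves '[[[-0.25,-1.5,-1.1,-0.3,0,0,1],[-0.25,-3,-2.2,-0.6,0,0,1],[-0.25,-4.6,-3.4,-1,0,0,1],[-0.25,-6.2,-4.6,-1.4,0,0,1],[-0.25,-7.71,-5.71,-1.56,0,0,1]]]'

```text
t: 29.6
eef_pos: [0.6192, 0.0735, 0.1801]
tcp_rot: [-0.705, -0.043, 0.706, -0.044]
contact_force: [1.4, -0.1, -1.5]
finger_gap: 0.0594
```

Call:
step_arm --moves '[[[0,0,0,0,0,0,1],[0,0,0,0,0,0,1],[0,0,0,0,0,0,1],[0,0,0,0,0,0,1],[0,0,0,0,0,0,1]]]'

```text
t: 30.22
eef_pos: [0.6178, 0.0715, 0.1814]
tcp_rot: [0.706, 0.043, -0.706, 0.043]
contact_force: [-1.5, -0.1, -1.1]
finger_gap: 0.0595
```

Run:
```python
from look import *
plan([.618,.0718,.036],186.95)
c,im=snap("wrist","c3c.png"); crop(im,"c3cx.png",150,60,370,260,3)
```

```text
t 30.23 pos [0.6178 0.0715 0.1814] az -173.09 gap 0.0595 F [-1.5097 -0.0686 -1.149 ]
shift [ 4.845 -0.008 -0.004] turn [-0.004 -0.003  0.001]  rows>= 2.3256556650076754 0.005195291887761037
```

View pics/c3cx.png

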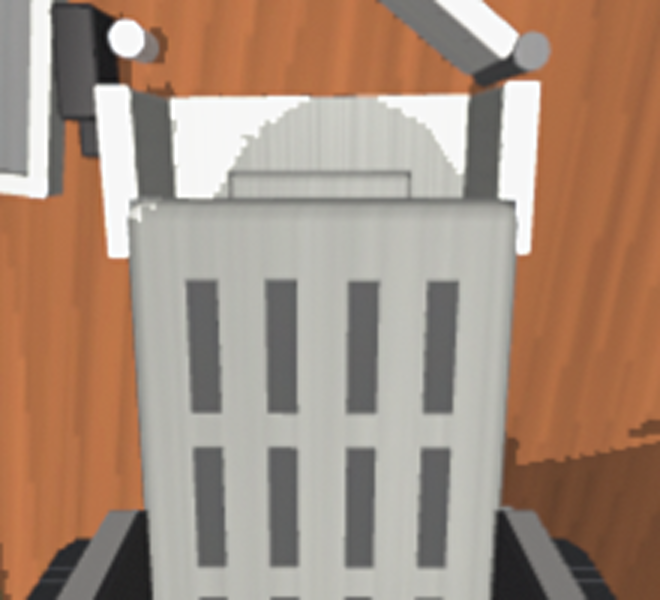

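Call:
step_arm --moves '[[[1.4,0,0,0,0,0,1],[2.8,0,0,0,0,0,1],[3.9,0,0,0,0,0,1],[4.5,0,0,0,0,0,1],[4.7,0,0,0,0,0,1]]]'

```text
t: 30.9
eef_pos: [0.6173, 0.0716, 0.0387]
tcp_rot: [-0.705, -0.043, 0.707, -0.043]
contact_force: [1.4, 0.1, -1.2]
finger_gap: 0.0596
```

Call:
step_arm --moves '[[[0.03,0,0,0,0,0,1],[0.06,0,0,0,0,0,1],[0.09,0,0,0,0,0,1],[0.09,0,0,0,0,0,1]]]'

```text
t: 31.4
eef_pos: [0.6182, 0.072, 0.0375]
tcp_rot: [0.706, 0.043, -0.706, 0.043]
contact_force: [0.6, -0.3, -1.9]
finger_gap: 0.0599
```

Call:
step_arm --moves '[[[0.03,0,0,0,0,0,1],[0.05,0,0,0,0,0,1],[0.05,0,0,0,0,0,1]]]'

```text
t: 31.78
eef_pos: [0.6182, 0.072, 0.0362]
tcp_rot: [0.706, 0.043, -0.706, 0.043]
contact_force: [-1.4, 1.1, 3.0]
finger_gap: 0.0595
```

Contact with the pile; release.

Call:
step_arm --moves '[[[0.02,0,0,0,0,0,1],[0,0,0,0,0,0,0.2],[0,0,0,0,0,0,0.15],[-0.6,0,0,0,0,0,0.15],[-2,0,0,0,0,0,0.15]]]'

```text
t: 32.4
eef_pos: [0.6165, 0.0715, 0.0939]
tcp_rot: [-0.704, -0.042, 0.708, -0.043]
contact_force: [1.4, 0.5, 1.2]
finger_gap: 0.0724
```

Call:
step_arm --moves '[[[-1.5,0,0,0,0,0,0],[-2.7,0,0,0,0,0,0],[-2.7,0,0,0,0,0,0],[-2.7,0,0,0,0,0,0],[-2.7,0,0,0,0,0,0]]]'

```text
t: 33.02
eef_pos: [0.6174, 0.0718, 0.1752]
tcp_rot: [-0.705, -0.043, 0.707, -0.043]
contact_force: [0.2, -0.5, -0.1]
finger_gap: 0.0855
```

Run:
```python
from look import *
look("c3d",z=.046,vmin=90)
im=cv2.imread("pics/c3d.png");crop(im,"c3dx.png",150,60,370,260,3)
plan([.433,-.323,.17],194.9)
```

```text
t 33.02 pos [0.6174 0.0718 0.1752] az 186.94 gap 0.0855 settle 0.00024112156508080893
617.7 77.8 208.0 140.4 -82.6 px [253. 175.] jaws az 7.4 tool y,z mm [-5.9 -1.3]
607.1 -50.5 99.4 22.1 -27.7 px [284.  50.] jaws az 62.3 tool y,z mm [120.1  24.7]
736.5 -17.2 88.2 61.4 89.9 px [135.  70.] jaws az 179.9 tool y,z mm [ 102.7 -107.8]
t 33.08 pos [0.6175 0.0718 0.1753] az -173.06 gap 0.0852 F [ 0.1368 -0.0727 -0.0971]
shift [ 0.2   12.322  7.693] turn [-0.796  0.014 -0.001]  rows>= 6.973230330045073 0.7440270997290832
```

View pics/c3dx.png

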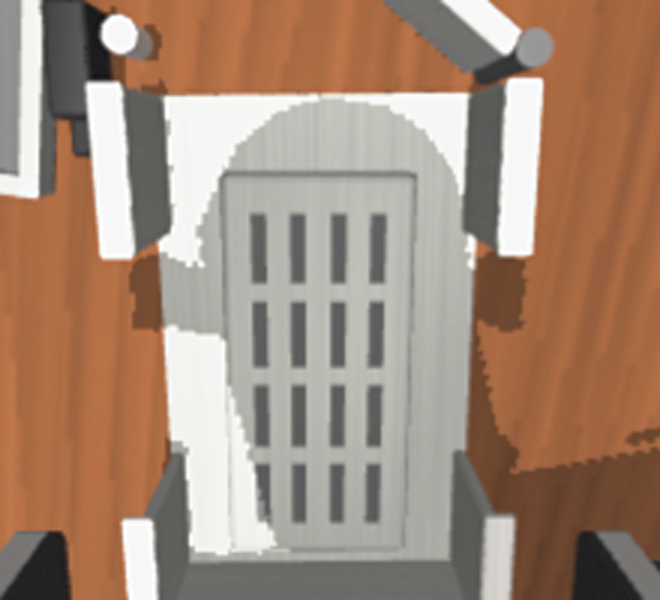

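Run:
```python
from look import *
pile("c3d",[(222,173),(416,173),(406,549),(231,549)],.046)
```

```text
c3d ctr [616.5997  72.3138] len 128.555683965612 wid 61.027417673479505 yaw 96.82582830003822
```

Call:
step_arm --moves '[[[0,1.7,1.1,-0.2,0,0,0],[0,3.4,2.2,-0.4,0,0,0],[0,5.1,3.3,-0.6,0,0,0],[0,6.8,4.4,-0.8,0,0,0],[0,8.4,5.5,-0.8,0,0,0]]]'

```text
t: 33.7
eef_pos: [0.4833, -0.1997, 0.1762]
tcp_rot: [-0.701, -0.092, 0.701, -0.092]
contact_force: [1.0, -0.7, 1.3]
finger_gap: 0.0853
```

Run:
```python
from look import *
plan([.433,-.323,.17],194.9)
```

```text
t 33.70 pos [ 0.4833 -0.1997  0.1762] az -165.03 gap 0.0853 F [ 1.0208 -0.7482  1.3351]
shift [0.207 3.537 2.682] turn [0.007 0.005 0.001]  rows>= 2.1328180108194283 0.008537279401221756
```

Call:
step_arm --moves '[[[0,1.7,1.3,0,0,0,0],[0.2,3.4,2.65,0,0,0,0],[0.2,3.4,2.65,0,0,0,0],[0.2,3.4,2.65,0,0,0,0],[0.2,3.4,2.65,0,0,0,0]]]'

```text
t: 34.33
eef_pos: [0.4348, -0.3162, 0.1706]
tcp_rot: [-0.701, -0.093, 0.701, -0.092]
contact_force: [-0.3, -0.6, 0.0]
finger_gap: 0.0853
```

Call:
step_arm --moves '[[[0,0,0,0,0,0,0],[0,0,0,0,0,0,0]]]'

```text
t: 34.58
eef_pos: [0.4346, -0.3165, 0.1708]
tcp_rot: [0.701, 0.092, -0.701, 0.092]
contact_force: [-0.9, 0.2, 0.1]
finger_gap: 0.0852
```

Run:
```python
from look import *
look("c4a")
```

```text
t 34.58 pos [ 0.4346 -0.3165  0.1708] az 195.02 gap 0.0852 settle 0.0002687263889750713
259.1 -276.4 112.4 61.8 -66.1 px [398. 241.] jaws az 23.9 tool y,z mm [-84.2 159.1]
432.4 -326.6 129.7 61.7 -75.5 px [260. 163.] jaws az 14.5 tool y,z mm [9.2 4.8]
```

View pics/c4a.png

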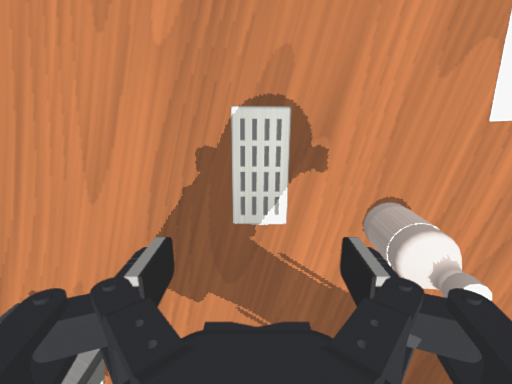

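Call:
step_arm --moves '[[[1.6,0.3,0.13,0.05,0,0,0],[3.2,0.3,0.13,0.05,0,0,0],[4.6,0.3,0.13,0.05,0,0,0],[5.3,0.3,0.13,0.05,0,0,0],[5.62,0.3,0.13,0.05,0,0,0]]]'

```text
t: 35.25
eef_pos: [0.4323, -0.3265, 0.0009]
tcp_rot: [-0.701, -0.089, 0.702, -0.089]
contact_force: [-0.2, -0.1, 0.5]
finger_gap: 0.0851
```

Call:
step_arm --moves '[[[0,0,0,0,0,0,0.1],[0,0,0,0,0,0,0.15],[0,0,0,0,0,0,0.4],[0,0,0,0,0,0,1],[0,0,0,0,0,0,1]]]' --grip_force 60

```text
t: 35.88
eef_pos: [0.4337, -0.3273, 0.004]
tcp_rot: [0.702, 0.088, -0.701, 0.09]
contact_force: [-1.5, 1.4, 7.1]
finger_gap: 0.0597
```

Call:
step_arm --moves '[[[-0.3,0,0,0,0,0,1],[-1.3,0,0,0,0,0,1],[-2.6,0,0,0,0,0,1],[-4.2,0,0,0,0,0,1],[-5.7,0,0,0,0,0,1]]]'

```text
t: 36.5
eef_pos: [0.4325, -0.3268, 0.1754]
tcp_rot: [0.702, 0.089, -0.701, 0.089]
contact_force: [1.2, -0.1, -0.9]
finger_gap: 0.0593
```

Call:
step_arm --moves '[[[0,0,0,0,0,0,1],[0,0,0,0,0,0,1],[0,0,0,0,0,0,1],[0,0,0,0,0,0,1]]]'

```text
t: 37.0
eef_pos: [0.4322, -0.3267, 0.172]
tcp_rot: [-0.701, -0.089, 0.702, -0.088]
contact_force: [0.8, -0.5, -0.6]
finger_gap: 0.0598
```

Run:
```python
from look import *
look("c4b",z=manip.observe()["eef_pos"][2]+.013)
plan([.6178,.0734,.185],186.95)
im=cv2.imread("pics/c4b.png");crop(im,"c4bx.png",180,110,340,160,4)
snap("top","t4.png")
```

```text
t 37.00 pos [ 0.4322 -0.3267  0.172 ] az 194.44 gap 0.0598 settle 0.0003579819164208631
364.5 -350.1 46.0 26.6 -38.3 px [393. 244.] jaws az 51.7 tool y,z mm [ 5.8 71.5]
433.7 -336.8 108.6 59.2 -75.5 px [255. 234.] jaws az 14.5 tool y,z mm [10.2  1.2]
t 37.05 pos [ 0.4324 -0.3267  0.1722] az -165.56 gap 0.0596 F [-0.1053 -0.507  -1.0797]
shift [ -0.427 -11.375  -9.312] turn [0.749 0.009 0.006]  rows>= 7.059117256056628 0.7002045193404954
```

View pics/c4bx.png

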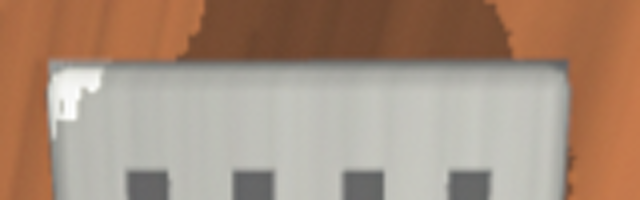

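View pics/t4.png

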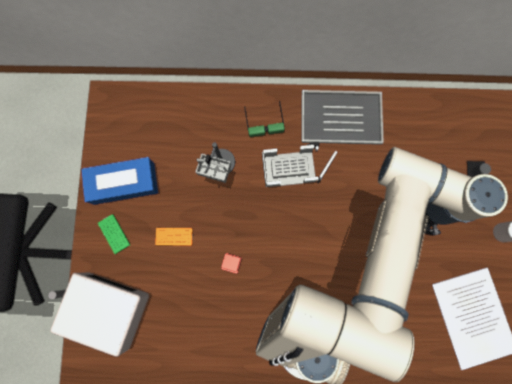

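Call:
step_arm --moves '[[[-0.43,-1.4,-1.1,0.1,0,0,1],[-0.43,-2.8,-2.3,0.3,0,0,1],[-0.43,-4.3,-3.5,0.5,0,0,1],[-0.43,-5.8,-4.7,0.7,0,0,1],[-0.43,-7.3,-5.9,0.75,0,0,1]]]'

```text
t: 37.72
eef_pos: [0.55, -0.0689, 0.1859]
tcp_rot: [-0.706, -0.043, 0.706, -0.043]
contact_force: [0.4, -0.3, -0.7]
finger_gap: 0.0593
```

Run:
```python
from look import *
plan([.6179,.0724,.185],186.95)
```

```text
t 37.73 pos [ 0.55   -0.0689  0.1859] az -173.09 gap 0.0593 F [ 0.3898 -0.3385 -0.7061]
shift [ 0.028 -4.402 -2.813] turn [-0.004  0.001 -0.001]  rows>= 2.5077721286885084 0.0034837820314895435
```

Call:
step_arm --moves '[[[0,-1.5,-1,0,0,0,1],[0,-3,-1.9,0,0,0,1],[0,-4.2,-2.7,0,0,0,1],[0,-4.2,-2.7,0,0,0,1],[0,-4.2,-2.7,0,0,0,1]]]'

```text
t: 38.35
eef_pos: [0.6145, 0.064, 0.1856]
tcp_rot: [-0.705, -0.043, 0.706, -0.043]
contact_force: [-0.8, -0.6, -0.9]
finger_gap: 0.0596
```

Call:
step_arm --moves '[[[0,0,0,0,0,0,1],[0,0,0,0,0,0,1],[0,0,0,0,0,0,1]]]'

```text
t: 38.72
eef_pos: [0.6146, 0.0637, 0.1862]
tcp_rot: [0.706, 0.043, -0.706, 0.043]
contact_force: [0.1, 0.3, -0.8]
finger_gap: 0.0596
```

Run:
```python
from look import *
plan([.6179,.0724,.050],186.95)
```

```text
t 38.73 pos [0.6146 0.0637 0.1862] az -173.10 gap 0.0596 F [ 0.0841  0.3489 -0.7644]
shift [ 4.541 -0.276 -0.143] turn [-0.005 -0.002  0.   ]  rows>= 2.1847936517462876 0.004983801935812018
```

Call:
step_arm --moves '[[[0.5,-0.28,-0.14,0,0,0,1],[1.5,-0.28,-0.14,0,0,0,1],[1.5,-0.28,-0.14,0,0,0,1],[1.5,-0.28,-0.14,0,0,0,1],[1.5,-0.28,-0.14,0,0,0,1]]]'

```text
t: 39.35
eef_pos: [0.6186, 0.0732, 0.1423]
tcp_rot: [0.707, 0.043, -0.705, 0.043]
contact_force: [0.1, 0.1, -1.8]
finger_gap: 0.0598
```

Call:
step_arm --moves '[[[0,0,0,0,0,0,1],[0,0,0,0,0,0,1]]]'

```text
t: 39.6
eef_pos: [0.618, 0.0731, 0.1414]
tcp_rot: [0.706, 0.043, -0.706, 0.043]
contact_force: [0.3, -0.5, -0.9]
finger_gap: 0.0597
```

Run:
```python
from look import *
plan([.6179,.0724,.050],186.95)
c,im=snap("wrist","c4c.png"); crop(im,"c4cx.png",150,60,370,260,3)
```

```text
t 39.60 pos [0.618  0.0731 0.1414] az -173.06 gap 0.0597 F [ 0.2925 -0.4845 -0.9041]
shift [3.047 0.022 0.009] turn [-0.001 -0.004  0.001]  rows>= 1.4627826541998912 0.004307802565835231
```

View pics/c4cx.png

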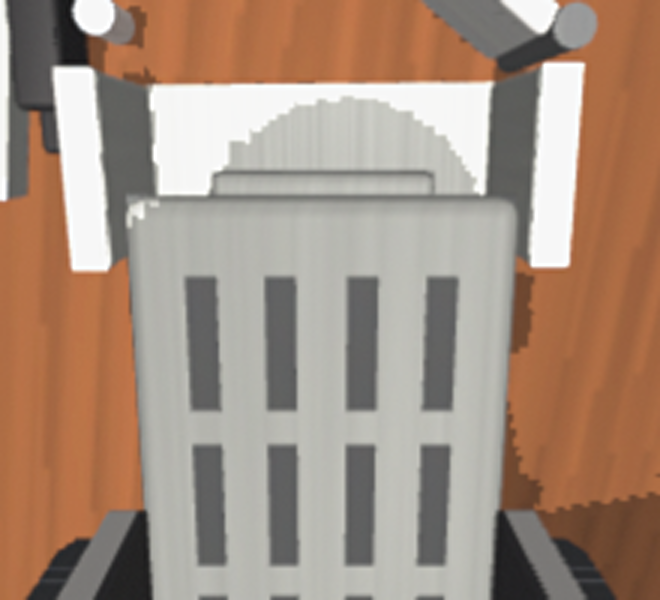

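Call:
step_arm --moves '[[[1.2,0.03,0.01,0,0,0,1],[2.2,0.03,0.01,0,0,0,1],[2.7,0.03,0.01,0,0,0,1],[2.9,0.03,0.01,0,0,0,1],[2.97,0.03,0.01,0,0,0,1]]]'

```text
t: 40.28
eef_pos: [0.6183, 0.0722, 0.0526]
tcp_rot: [0.706, 0.043, -0.705, 0.043]
contact_force: [-0.4, -0.1, -0.1]
finger_gap: 0.0595
```

Call:
step_arm --moves '[[[0.03,0,0,0,0,0,1],[0.06,0,0,0,0,0,1],[0.06,0,0,0,0,0,1],[0.06,0,0,0,0,0,1]]]'

```text
t: 40.78
eef_pos: [0.6178, 0.0721, 0.0503]
tcp_rot: [0.706, 0.043, -0.706, 0.043]
contact_force: [0.5, 0.1, -1.6]
finger_gap: 0.0593
```

Call:
step_arm --moves '[[[0.03,0,0,0,0,0,1],[0.05,0,0,0,0,0,1],[0.05,0,0,0,0,0,1]]]'

```text
t: 41.15
eef_pos: [0.6178, 0.0721, 0.05]
tcp_rot: [0.706, 0.043, -0.705, 0.043]
contact_force: [-4.3, 0.2, 8.5]
finger_gap: 0.0595
```

Call:
step_arm --moves '[[[-0.02,0,0,0,0,0,0.2],[-0.02,0,0,0,0,0,0.15],[-0.5,0,0,0,0,0,0.15],[-1.5,0,0,0,0,0,0.15],[-2.7,0,0,0,0,0,0.15]]]'

```text
t: 41.78
eef_pos: [0.6175, 0.072, 0.1309]
tcp_rot: [-0.706, -0.043, 0.706, -0.043]
contact_force: [-0.1, -0.3, 0.2]
finger_gap: 0.0722
```

Call:
step_arm --moves '[[[-1.2,0,0,0,0,0,0],[-1.7,0,0,0,0,0,0],[-1.7,0,0,0,0,0,0],[-1.7,0,0,0,0,0,0],[-1.7,0,0,0,0,0,0]]]'

```text
t: 42.4
eef_pos: [0.617, 0.0719, 0.179]
tcp_rot: [-0.705, -0.043, 0.707, -0.043]
contact_force: [0.1, -0.2, -0.4]
finger_gap: 0.0853
```

Run:
```python
from look import *
look("c4d",z=.06,vmin=90)
im=cv2.imread("pics/c4d.png");crop(im,"c4dx.png",150,60,370,260,3)
```

```text
t 42.40 pos [0.617  0.0719 0.179 ] az 186.94 gap 0.0853 settle 0.00045775423915161723
619.4 69.9 205.3 134.7 -82.6 px [250. 171.] jaws az 7.4 tool y,z mm [ 2.3 -2.4]
608.5 -48.3 95.2 20.7 -27.7 px [283.  50.] jaws az 62.3 tool y,z mm [118.3  22.7]
731.7 -16.7 84.6 60.0 -89.9 px [135.  70.] jaws az 0.1 tool y,z mm [ 101.8 -103.4]
```

View pics/c4dx.png

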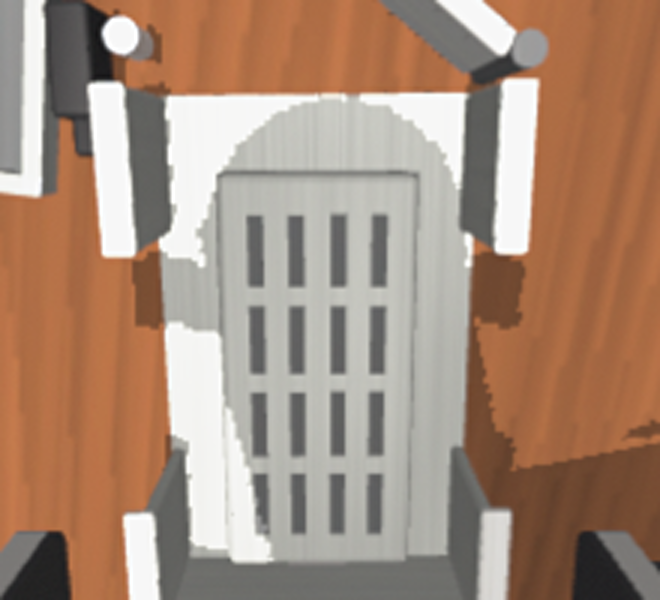

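Run:
```python
from look import *
pile("c4d",[(218,172),(419,172),(408,560),(228,560)],.06)
plan([.611,-.0984,.18],149.5)
c=Cam("wrist");c.E=np.load("pics/c4dE.npy");print("hinge",c.plane([(150+(530.5)/3-.5,60+47.5/3-.5)],.068))
```

```text
c4d ctr [616.485   71.7202] len 128.1747321504468 wid 60.7573676607299 yaw 96.82037103331531
t 42.45 pos [0.6171 0.072  0.1793] az -173.06 gap 0.0854 F [ 0.5792 -0.085   0.3776]
shift [-0.02   5.614  0.89 ] turn [ 3.744  0.012 -0.006]  rows>= 2.728255083103533 3.498965657822413
hinge [[ 0.5698 -0.0325  0.068 ]]
```

Call:
step_arm --moves '[[[0,1.4,0.2,0.9,0,0,0.5],[0,2.8,0.4,1.8,0,0,1],[0,4.2,0.7,2.7,0,0,1],[0,5.6,0.9,3.74,0,0,1],[0,5.6,0.9,3.74,0,0,1]]]'

```text
t: 43.08
eef_pos: [0.6106, -0.1006, 0.1799]
tcp_rot: [-0.681, 0.188, 0.682, 0.187]
contact_force: [0.0, -0.1, -0.6]
finger_gap: 0.0001
```

Call:
step_arm --moves '[[[0,0,0,0,0,0,1],[0,0,0,0,0,0,1],[0,0,0,0,0,0,1],[0,0,0,0,0,0,1]]]'

```text
t: 43.58
eef_pos: [0.6112, -0.0973, 0.1806]
tcp_rot: [0.682, -0.185, -0.682, -0.185]
contact_force: [0.4, 0.1, 0.3]
finger_gap: 0.0002
```

Run:
```python
from look import *
look("g1",z=.068)
```

```text
t 43.58 pos [ 0.6112 -0.0973  0.1806] az 149.60 gap 0.0002 settle 0.0002123309094758108
601.3 -31.9 182.7 77.7 -41.1 px [283. 239.] jaws az 48.9 tool y,z mm [-51.4  41.7]
714.4 -110.8 197.7 111.3 51.1 px [138. 217.] jaws az 141.1 tool y,z mm [-40.6 -95.8]
```

View pics/g1.png

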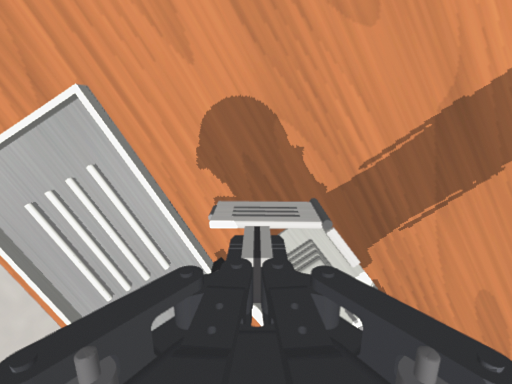

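Run:
```python
from look import *
im=cv2.imread("pics/g1.png");crop(im,"g1x.png",195,190,375,300,4)
s=manip.observe();T=R.from_quat(s["tcp_rot"]).as_matrix();p=s["eef_pos"];c=Cam("wrist");c.E=np.load("pics/g1E.npy")
for px in [(211,219),(322,219),(216,202),(317,202)]:
    z=.068 if px[1]>210 else .004
    P=c.plane([px],z)[0];print(px,P*1000,"tool",T.T@(P-p)*1000)
```

```text
(211, 219) [664.7693 -92.9819  68.    ] tool [112.6144 -30.9684 -43.8968]
(322, 219) [571.9511 -38.5052  68.    ] tool [112.6094 -30.967   63.7271]
(216, 202) [670.3825 -91.5546   4.    ] tool [176.6146 -35.0407 -48.0123]
(317, 202) [566.5536 -30.6126   4.    ] tool [176.609  -35.0416  72.3802]
```

View pics/g1x.png

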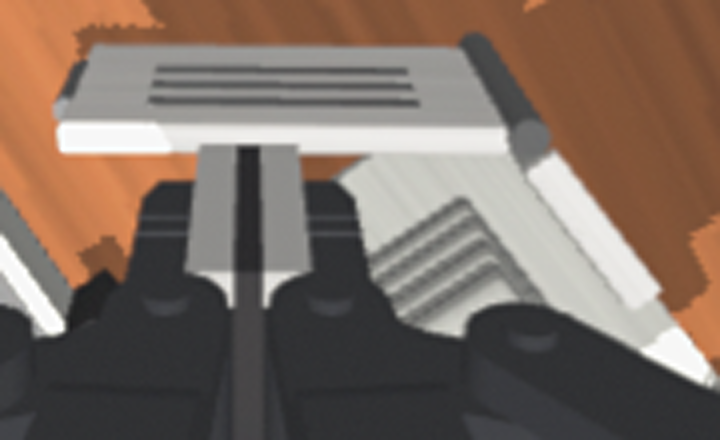

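Call:
step_arm --moves '[[[1.6,0,0,0,0,0,1],[3.2,0,0,0,0,0,1],[4.5,0,0,0,0,0,1],[5,0,0,0,0,0,1],[5,0,0,0,0,0,1]]]'

```text
t: 44.25
eef_pos: [0.6111, -0.098, 0.0305]
tcp_rot: [-0.682, 0.186, 0.683, 0.185]
contact_force: [-0.1, -0.8, 0.4]
finger_gap: -0.0002
```

Run:
```python
from look import *
look("g2",z=.068)
for phi,d in [(0,12),(7,11),(14,11),(21,11),(28,11),(31,11),(34,11),(36,11),(38,11),(39,10),(40,9)]:
    f=np.radians(phi);print(phi,d,"dy %.3f dz %.3f turn %.2f"%((-31.5+d*np.cos(f)-66*np.sin(f))/30,(66-d*np.sin(f)-66*np.cos(f))/30,-phi/10))
```

```text
t 44.25 pos [ 0.6111 -0.098   0.0305] az 149.56 gap -0.0002 settle 0.0024506704293136006
0 12 dy -0.650 dz 0.000 turn 0.00
7 11 dy -0.954 dz -0.028 turn -0.70
14 11 dy -1.226 dz -0.023 turn -1.40
21 11 dy -1.496 dz 0.015 turn -2.10
28 11 dy -1.759 dz 0.085 turn -2.80
31 11 dy -1.869 dz 0.125 turn -3.10
34 11 dy -1.976 dz 0.171 turn -3.40
36 11 dy -2.046 dz 0.205 turn -3.60
38 11 dy -2.116 dz 0.241 turn -3.80
39 10 dy -2.175 dz 0.281 turn -3.90
40 9 dy -2.234 dz 0.322 turn -4.00
```

View pics/g2.png

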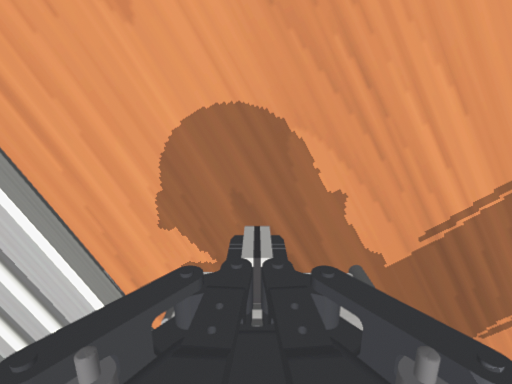

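Call:
step_arm --moves '[[[0,-0.65,0,0,0,0,1],[0,-0.95,-0.03,-0.7,0,0,1],[0,-1.23,-0.02,-1.4,0,0,1],[0,-1.5,0.02,-2.1,0,0,1],[0,-1.76,0.09,-2.8,0,0,1]]]'

```text
t: 44.92
eef_pos: [0.6376, -0.0501, 0.0326]
tcp_rot: [0.708, -0.014, -0.706, -0.013]
contact_force: [1.9, -1.7, 0.3]
finger_gap: -0.0
```

Run:
```python
from look import *
s=manip.observe();print(s["eef_pos"],s["contact_force"])
# from phi=28,d=11 frame
for phi,d in [(3,11),(5,11),(7,11),(9,11),(10,11),(11,10),(12,9)]:
    f=np.radians(phi);print(28+phi,d,"dy %.3f dz %.3f turn %.2f"%((-11+d*np.cos(f)-66*np.sin(f))/30,(66-d*np.sin(f)-66*np.cos(f))/30,-phi/10))
c,im=snap("top","g3t.png");crop(im,"g3tx.png",255,130,355,200,7)
c,im=snap("side","g3s.png");crop(im,"g3sx.png",260,165,345,250,7)
```

```text
[ 0.6376 -0.0501  0.0326] [ 1.8563 -1.7374  0.325 ]
31 11 dy -0.116 dz -0.016 turn -0.30
33 11 dy -0.193 dz -0.024 turn -0.50
35 11 dy -0.271 dz -0.028 turn -0.70
37 11 dy -0.349 dz -0.030 turn -0.90
38 11 dy -0.388 dz -0.030 turn -1.00
39 10 dy -0.459 dz -0.023 turn -1.10
40 9 dy -0.531 dz -0.014 turn -1.20
```

View pics/g3sx.png

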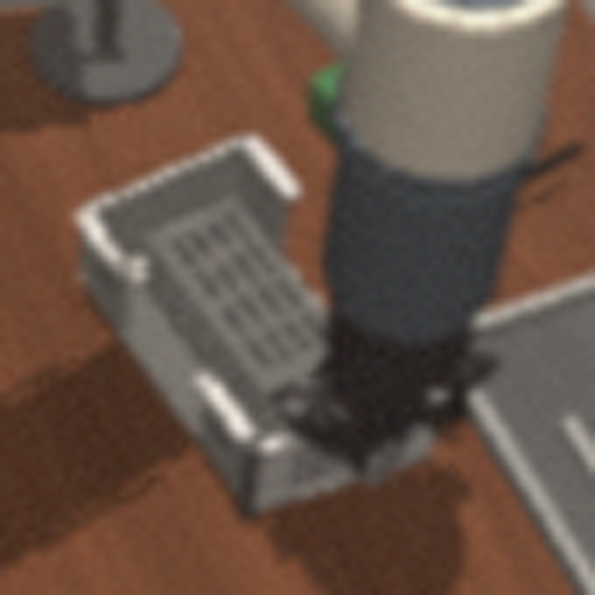

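View pics/g3tx.png

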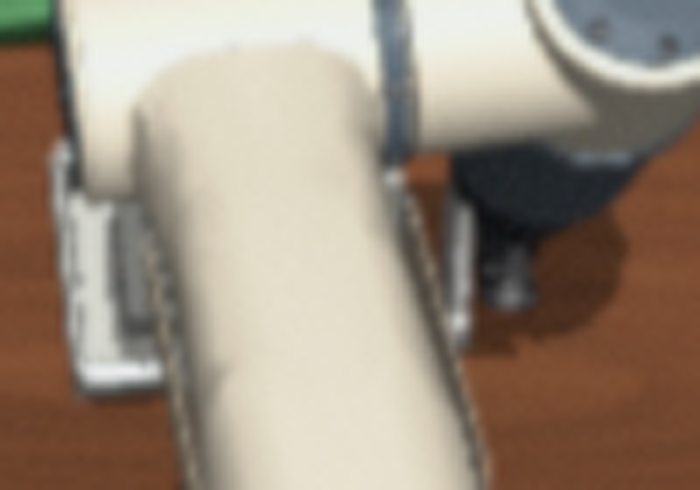

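Call:
step_arm --moves '[[[-0.5,0,0,0,0,0,1],[-0.5,-0.12,-0.02,-0.3,0,0,1],[-0.5,-0.19,-0.02,-0.5,0,0,1],[-0.5,-0.27,-0.03,-0.7,0,0,1]]]'

```text
t: 45.52
eef_pos: [0.6378, -0.0455, 0.0475]
tcp_rot: [0.707, 0.027, -0.706, 0.03]
contact_force: [2.4, -13.9, 2.3]
finger_gap: -0.0001
```

Call:
step_arm --moves '[[[0,-0.04,0,-0.1,0,0,1],[0,-0.08,0,-0.2,0,0,1],[0,-0.12,0,-0.25,0,0,1]]]'

```text
t: 45.9
eef_pos: [0.6382, -0.0441, 0.0475]
tcp_rot: [0.707, 0.041, -0.705, 0.045]
contact_force: [3.2, -12.0, 1.5]
finger_gap: -0.0001
```

Call:
step_arm --moves '[[[0,-0.06,0,0,0,0,1],[0,-0.12,0,0,0,0,1],[0,-0.18,0,0,0,0,1]]]'

```text
t: 46.28
eef_pos: [0.6369, -0.0373, 0.0467]
tcp_rot: [0.706, 0.042, -0.705, 0.045]
contact_force: [3.5, -15.6, -1.4]
finger_gap: 0.0
```

Call:
step_arm --moves '[[[0,-0.04,0,0,0,0,1],[0,-0.08,0,0,0,0,1],[0,-0.08,0,0,0,0,1]]]'

```text
t: 46.65
eef_pos: [0.6368, -0.0372, 0.0468]
tcp_rot: [0.706, 0.04, -0.705, 0.046]
contact_force: [5.9, -20.1, -0.7]
finger_gap: -0.0001
```

Call:
step_arm --moves '[[[0,0.3,0,0,0,0,1],[-0.5,1,0,0,0,0,1],[-2.5,1.5,0,0,0,0,1],[-4.5,1.5,0,0,0,0,1],[-5.5,0.5,0,0,0,0,0.5]]]'

```text
t: 47.28
eef_pos: [0.6383, -0.0473, 0.2146]
tcp_rot: [0.708, 0.043, -0.704, 0.042]
contact_force: [0.8, 0.6, 0.1]
finger_gap: 0.0172
```

Call:
step_arm --moves '[[[0,-1,0,0,0,0,0],[-1,-2.2,0,0,0,0,0],[-1,-2.2,0,0,0,0,0],[-1,-2.2,0,0,0,0,0],[-1,-2.2,0,0,0,0,0]]]'

```text
t: 47.9
eef_pos: [0.6289, 0.0184, 0.2395]
tcp_rot: [-0.705, -0.043, 0.707, -0.043]
contact_force: [0.6, 0.3, -0.4]
finger_gap: 0.0858
```

Run:
```python
from look import *
look("g4",z=.06,vmin=90)
im=cv2.imread("pics/g4.png");crop(im,"g4x.png",150,60,390,250,3.2)
c,im=snap("side","g4s.png");crop(im,"g4sx.png",260,165,345,250,7)
```

```text
t 47.90 pos [0.6289 0.0184 0.2395] az 187.00 gap 0.0858 settle 0.00023405829245978782
617.5 66.7 210.8 130.9 -82.9 px [259. 202.] jaws az 7.1 tool y,z mm [-49.2   5.1]
756.6 -54.5 149.6 100.4 -89.9 px [147.  89.] jaws az 0.1 tool y,z mm [  88.  -118.2]
```

View pics/g4x.png

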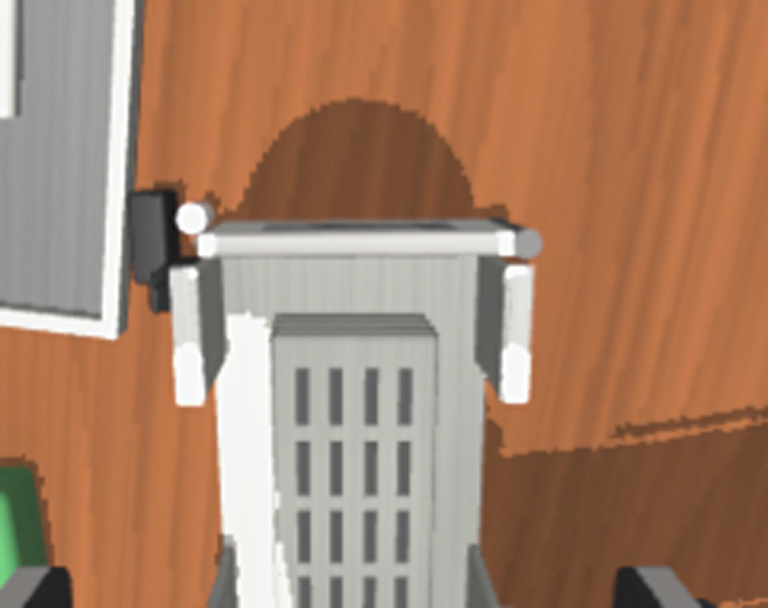

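View pics/g4sx.png

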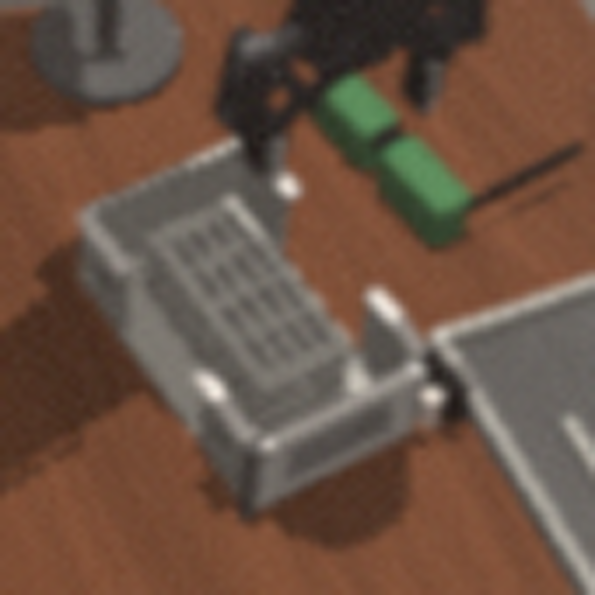

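Run:
```python
from look import *
im=cv2.imread("pics/g4.png");crop(im,"g4y.png",225,150,300,185,10)
c=Cam("wrist");c.E=np.load("pics/g4E.npy")
th=np.radians(97);u=np.array([np.cos(th),np.sin(th)]);n=np.array([-u[1],u[0]])
ctr=np.array([.6167,.0722])
for z in (.018,.032,.046,.06):
    P=[np.r_[ctr-.065*u+s*.031*n,z] for s in (-1,1)]
    print(z,(c.proj(P)-[225,150])*10)
```

```text
0.018 [[107.9218  76.9648]
 [584.6281  76.6644]]
0.032 [[100.3862  95.7537]
 [595.2315  95.4305]]
0.046 [[ 92.2536 116.0286]
 [606.6745 115.6802]]
0.06 [[ 83.4503 137.9734]
 [619.061  137.5967]]
```

View pics/g4y.png

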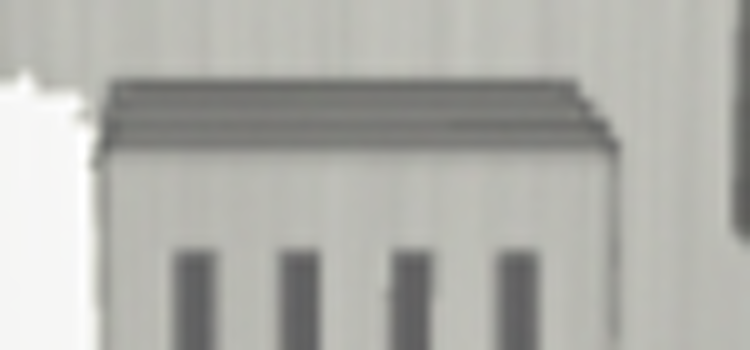

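Call:
step_arm --moves '[[[-1,0,1.5,0,0,0,0],[-2,0,3,0,0,0,0],[-3,0,5,0,0,0,0],[-3,0,7,0,0,0,0],[-3,0,7,0,0,0,0]]]'

```text
t: 48.62
eef_pos: [0.4178, -0.008, 0.3323]
tcp_rot: [0.707, 0.044, -0.704, 0.043]
contact_force: [0.6, 0.2, 1.0]
finger_gap: 0.0857
```

Call:
step_arm --moves '[[[0,0,0,0,0,0,0],[0,0,0,0,0,0,0],[0,0,0,0,0,0,0]]]'

```text
t: 49.0
eef_pos: [0.4217, -0.0067, 0.3298]
tcp_rot: [-0.705, -0.043, 0.706, -0.043]
contact_force: [-0.7, 1.4, -0.5]
finger_gap: 0.0851
```

Run:
```python
from look import *
c,im=snap("top","ft.png");c,im2=snap("side","fs.png");c,im3=snap("wrist","fw.png")
crop(im,"ftx.png",195,90,345,240,4);crop(im2,"fsx.png",225,110,345,250,4.2)
print(manip.observe()["eef_pos"],manip.observe()["contact_force"],manip.observe()["t"])
```

```text
[ 0.4214 -0.0067  0.3301] [-0.8437 -0.1449 -0.6478] 49.15
```

View pics/ftx.png

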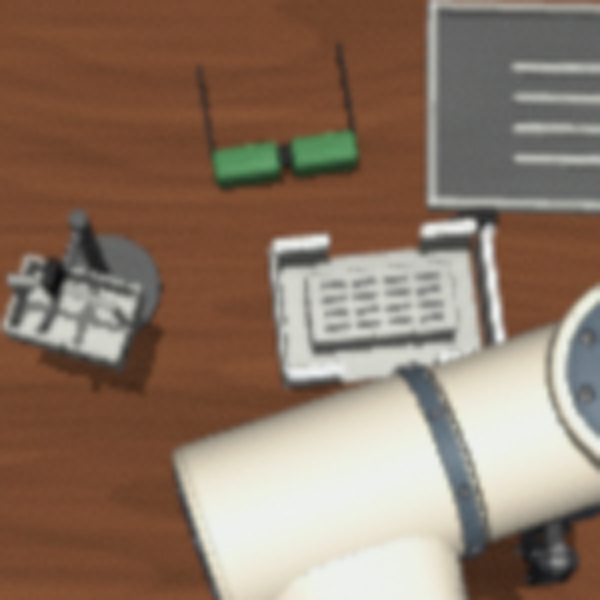

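View pics/fsx.png

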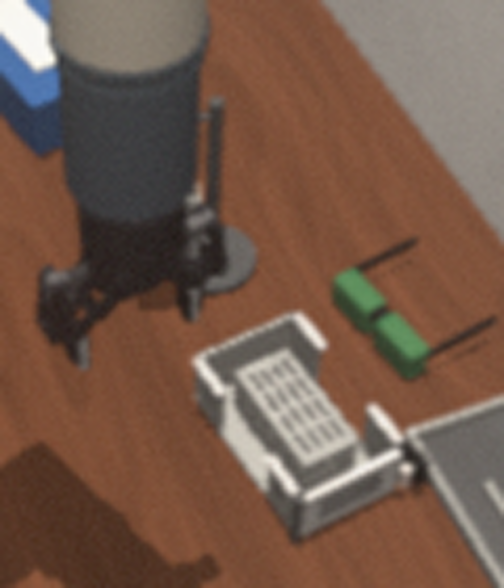

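View pics/ft.png

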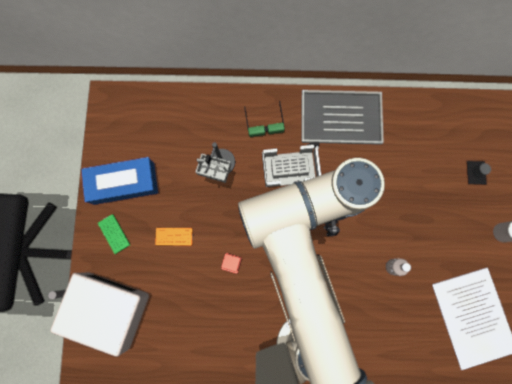

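```bash
python3 -c "
from bench import manip
print(manip.hand_in())"
```

```text
the job is handed in; nothing more can be done
None
```

The job is handed in at about 49 s of the allowed 210 s. I hung the basket on the hook, stacked the four cassettes on the table in the carrier, and pushed the gate shut. No fifth cassette showed in any view.

- **Basket:** the last top picture shows it hanging on the hook by its bail.
- **Pile:** after each placing I measured the top cassette from the wrist camera. The four centres agree to about 1 mm. The pile sits about 1 mm from the carrier's middle, and its long sides are within about 1° of the carrier's.
- **Gate:** resistance rose to about 14 N at the catch. The gate then moved in another 7 mm or so and stopped dead at 20 N. In the pictures it lies square across the end, with the roller on its outer side. I took that as shut on the catch, because I had no direct reading of the gate's angle.
- **Bystanders:** the jaw model, bottle and goggles look unmoved in the last top picture, and the gripper was clear of everything.
- **Small disagreement:** a last look at the ends of the pile suggested about 0.8 mm of skew from bottom to top. That fits the 1 mm spread, so I left it. The carrier position read about 3 mm differently from the top camera and the wrist camera; I aimed between the two, and a later wrist picture of the first placed cassette showed it centred to about 0.5 mm.

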